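Load connecting rods into the marking machine and put it under pressure

ROBOT

A 6-joint arm with a two-finger parallel gripper is mounted at the origin on the work surface. World frame = base frame: x ahead of the robot, y to its left, z up, the work surface at z = 0. Lengths are in m, angles in rad, forces in N, time in s.
With the tool pointing down it reaches from about 0.25 to 0.725 m from the base axis. Payload 4 kg.
Tool frame: the origin (TCP) lies between the finger pads; the fingertips stand 25 mm ahead of it and the grasp point (between the pads) lies 6 mm ahead of it; z points along the fingers, y is the line along which they close (so a half turn about z gives the same grasp; the last joint's range is limited). The gripper opens to 85 mm and grips with 20 to 120 N. Pads are 22 mm wide; open, the fingers measure 114 mm over their backs; the gripper's body (76 mm by 85 mm) begins 54 mm behind the grasp point. The pads swing forward as they close: fully open they stand 13 mm farther back than shut.
Start: joints at [-1.183, 0.241, 0.005, 1.335, 0, 1.571], TCP at [0.189, -0.463, 0.256] pointing down, gripper open.
Joint ranges: [-2.72, 2.72], [-1.05, 1.87], [-1.09, 1.28], [-1.99, 2.15], [-1.42, 1.44], [-3.14, 3.14]. Speed limits (rad/s): [2.79, 2.79, 3.14, 3.14, 3.14, 3.14].

INTERFACE

Orientations are given as a unit quaternion [x, y, z, w].
In Python, from workcell import bot gives the robot as it stands. The module is installed in compiled form; this text tells all that it offers.
- The arm moves only by the shell command python3 -m pendant 'ROWS'. ROWS is JSON, one flat list of numbers, 7 for each row, row after row: the shift along the tool's x, y, z normalised to -1 to 1, where 1 is 0.5 m, then the turn, a rotation vector about the tool's x, y, z normalised to -1 to 1, where 1 is 180 degrees, then the opening, from 0 (shut) to 1 (fully open). In form: [tx, ty, tz, ax, ay, az, fingers, tx, ty, tz, ax, ay, az, fingers, ...]. A call has exactly 10 rows; each row is the pose to reach, as a shift and turn from the pose commanded when the call began, along the tool's axes at that moment, turning the shorter way round; what a row does not reach only later rows make up. A row lasts 1/12 s, in which the tool goes at most 41.7 mm and 7.16 degrees, less where a joint would pass 70% of its speed; a pose out of reach is approached as far as the arm can. A call with a number of a shift or a turn outside -1 to 1 is refused whole. A call with a gripper value outside its range is refused whole. The fingers move at their own pace and stop on an object; the grip force is fixed at half the most. Time passes only in rows, so rows that repeat a pose let the fingers close, or fill a call up. It gives the time, the measured TCP pose, the force, the opening and the grip force at its end, in the units of the state.
- bot.get_obs(): the state, without advancing time (a new reading comes with each control period).
- bot.camera(name): name is "side" or "top"; returns a dict with "pixels" (400x640x3 uint8, red, green, blue), "mtx" (3x3 intrinsics, pixels), "cam_to_world" (4x4, takes a point from camera to world coordinates). Camera axes: x right, y up, looking along -z (the intrinsics and any distortion apply to the point x, -y, -z); pixel columns grow to the right and rows downward; lengths in m; the calibration is good to about 2 mm. A picture is of the moment at which its call begins. There is no depth.
- bot.job_done(): hands the job in; it is judged then, once.
The state is a dict: "clock": time; "joint_pos": joint angles; "joint_vel": joint speeds; "tau": joint torques, N m; "eef_pos": TCP position; "tool_rot": TCP orientation; "ft_force": force on the tool from outside, world axes, zero at the start; "ft_torque": the same for the moment, N m; "grip_width": finger opening in m; "grasp_force": force on a finger pad.
Only numpy, scipy, OpenCV 4.12 (cv2) and the standard library are available. Lean on these libraries where they do the work, as an engineer would, in place of code of your own. Each camera call takes 0.05 s, during which the arm holds its last target. There are 200 camera calls.

TASK

Lift the marking machine's guard right up, lay every connecting rod from the mat flat in a nest of its own (any nest, big end towards the machine's front, small end in its slot at the rear), and lower the guard fully shut. Then, only with the guard down, slide the air valve's sleeve fully back to turn the air on, turn the regulator knob until its pointer is at the long mark, and pull the knob straight up to lock it there. Leave the other things on the bench where they are.

Things in the scene. Friction and masses are not known exactly. Their poses are not given: they have to be found in the camera images.
- guard (a joint): Hinged guard of the machine: clear panel, 354 mm wide, 188 mm from hinge to front edge, 5 mm thick, with side skirts 35 mm deep; 0.45 kg. Angle in rad: 0 shut (panel sloping 0.22 rad down to the front), 1.79 upright, 2.0 at its stop, leaning back. Opens upward about its rear edge; the stiff hinge holds it wherever it is left (at the handle about 5 N to lift it, 1 to 3 N to lower it).
- guard_handle (a point): Middle of the guard's black bar handle: round, 14 mm thick, 112 mm long, parallel to the hinge line and 219 mm from it, held at its ends 30 mm ahead of the panel's front edge and 22 mm above its plane (80 mm over the table when shut), so fingers pointing down can straddle it through the whole swing.
- guard_hinge (a point): Middle of the guard's hinge line, 106 mm above the table. The line runs along the station's y.
- station: Benchtop marking machine, fixed. Origin on the table under its tub's middle; x rear, y left. Tub 200 x 344 mm, bed 20 mm high, front wall 44, side walls 48, their rear 60 mm 75 mm high. Drive housing 100 mm high at x 0.10 to 0.19. Parked marking head x 0.078 to 0.098, y 0.133 to 0.159, z from 0.051. Air line along x at y -0.24, right of the tub: sleeve valve in front, regulator behind (x 0.055).
- sleeve (a joint): Air valve: a rimmed aluminium sleeve, 36 mm diameter (rims 43 mm), 36 mm long, sliding on a level brass tube along the station's x. Value in m: 0 = at the front, air off; 0.036 = fully to the rear, towards the regulator, air on. Friction about 3 N; stays where left.
- sleeve_grip (a point): Centre of the sleeve, on its tube's axis, 56 mm above the table; nothing stands within 60 mm to its left or right.
- knob (a joint): Angle of the black regulator knob, rad, growing clockwise seen from above, 0 to 2.6. Upright round knob, 42 mm diameter, 34 mm high, white pointer line on top and down its side. At 1.30 the pointer is at the one long, wide white mark of the scale, which points to the machine's front (station -x). Turns easily (0.04 Nm) and stays.
- stem (a joint): How far the regulator knob is pulled up, in m: 0 = down, free to set; 0.012 = pulled out fully, locked. Needs about 6 N; stays where left. (The simulated knob can still be turned when up, so pull straight.)
- knob_grip (a point): On the knob's vertical axis, 20 mm above the knob's underside and 14 mm below its top; rises with it.
- nest1 (a point): Nest 1 of four in the tub, 80 mm apart, 1 the leftmost: where a rod's origin belongs, 28 mm above the table on two rest bars (8 mm above the bed). Axes as the station's. Fins 6 mm higher than the rests stand 37 mm either side of its line at the big end, blocks as high 22 mm either side at the small end; stops 14 mm higher than the rests 88 mm behind and 80 mm ahead of it.
- nest2 (a point): Nest 2 of four in the tub, 80 mm apart, 1 the leftmost: where a rod's origin belongs, 28 mm above the table on two rest bars (8 mm above the bed). Axes as the station's. Fins 6 mm higher than the rests stand 37 mm either side of its line at the big end, blocks as high 22 mm either side at the small end; stops 14 mm higher than the rests 88 mm behind and 80 mm ahead of it.
- nest3 (a point): Nest 3 of four in the tub, 80 mm apart, 1 the leftmost: where a rod's origin belongs, 28 mm above the table on two rest bars (8 mm above the bed). Axes as the station's. Fins 6 mm higher than the rests stand 37 mm either side of its line at the big end, blocks as high 22 mm either side at the small end; stops 14 mm higher than the rests 88 mm behind and 80 mm ahead of it.
- nest4 (a point): Nest 4 of four in the tub, 80 mm apart, 1 the leftmost: where a rod's origin belongs, 28 mm above the table on two rest bars (8 mm above the bed). Axes as the station's. Fins 6 mm higher than the rests stand 37 mm either side of its line at the big end, blocks as high 22 mm either side at the small end; stops 14 mm higher than the rests 88 mm behind and 80 mm ahead of it.
- rod1: Steel connecting rod 1 (absent in some runs), 0.42 kg, starts flat on a 3 mm black mat left of the machine. Origin at its balance point, on the underside. Small end (32 mm diameter) centred at x 0.066, big end (56 mm, 62 over the bolt bosses, 43 mm bore) at x -0.046; 22 mm thick, 156 mm long. Grip its beam, 20 mm wide, 3 to 19 mm above the underside, free from x -0.018 to 0.050.
- rod2: Steel connecting rod 2 (absent in some runs), 0.42 kg, starts flat on a 3 mm black mat left of the machine. Origin at its balance point, on the underside. Small end (32 mm diameter) centred at x 0.066, big end (56 mm, 62 over the bolt bosses, 43 mm bore) at x -0.046; 22 mm thick, 156 mm long. Grip its beam, 20 mm wide, 3 to 19 mm above the underside, free from x -0.018 to 0.050.
- rod3: Steel connecting rod 3 (absent in some runs), 0.42 kg, starts flat on a 3 mm black mat left of the machine. Origin at its balance point, on the underside. Small end (32 mm diameter) centred at x 0.066, big end (56 mm, 62 over the bolt bosses, 43 mm bore) at x -0.046; 22 mm thick, 156 mm long. Grip its beam, 20 mm wide, 3 to 19 mm above the underside, free from x -0.018 to 0.050.
- rod4: Steel connecting rod 4 (absent in some runs), 0.42 kg, starts flat on a 3 mm black mat left of the machine. Origin at its balance point, on the underside. Small end (32 mm diameter) centred at x 0.066, big end (56 mm, 62 over the bolt bosses, 43 mm bore) at x -0.046; 22 mm thick, 156 mm long. Grip its beam, 20 mm wide, 3 to 19 mm above the underside, free from x -0.018 to 0.050.
- piston: Aluminium piston standing crown up, 75 mm diameter, 58 mm high; origin on its underside (tools: near the middle). Not part of the job.
- valve1: Engine valve standing on its head, 38 mm head, 105 mm high; origin on its underside (tools: near the middle). Not part of the job.
- valve2: Engine valve standing on its head, 38 mm head, 105 mm high; origin on its underside (tools: near the middle). Not part of the job.
- torch: Small black torch standing upright, 29 mm diameter, 95 mm high; origin on its underside (tools: near the middle). Not part of the job.
- spray: Spray can standing, 66 mm diameter, 190 mm high; origin on its underside (tools: near the middle). Not part of the job.
- driver: Screwdriver lying, 200 mm long; origin on its underside (tools: near the middle). Not part of the job.
- spanner: Spanner lying, 180 mm long; origin on its underside (tools: near the middle). Not part of the job.
Mind the look-alikes: they are no part of the job. What is shaped like the rod1 but green or red is not meant.

How it is judged:
By the outcome, as a careful person would: the job done as asked, in the order asked, and still so for the second after the job is handed in, with the robot touching nothing.
Of rod1, rod2, rod3, rod4 only 2 to 4 are there at a start; the rules pass over those that are not, and their reading is None.
At some moment in a run one of rod1, rod2, rod3, rod4 may be knocked a few centimetres aside while the robot is not near it.
Once in a run the grip may slacken for a moment while it holds something.
It also fails if it takes over 210 s, if anything falls off the work surface, if the arm or the gripper's body presses on something with over 40 N, if the wrist force passes 120 N, or if a joint passes its speed limit or range.

## Working session

There is one attempt and no reset: what is moved stays moved. The work goes in short steps, Python scripts to look and compute and a shell command to move; the robot and the scene stay as the last step left them, time stands still between calls to the robot, and variables do not carry over. Pictures are saved under pics/ and viewed, at most 14 in all, crops included, and the job is handed in when it is done.

```bash
mkdir -p pics
cat > h.py <<'E'
import numpy as np, cv2
from workcell import bot
from scipy.spatial.transform import Rotation as R
def cam(n):
    c=bot.camera(n); return c['pixels'],np.array(c['mtx']),np.array(c['cam_to_world'])
def ray(u,v,K,T):
    d=np.linalg.inv(K)@np.array([u,v,1.]); d=np.array([d[0],-d[1],-d[2]])
    return T[:3,3],T[:3,:3]@d
def onz(u,v,z,K,T):
    o,d=ray(u,v,K,T); return o+d*(z-o[2])/d[2]
def proj(p,K,T):
    q=T[:3,:3].T@(np.array(p)-T[:3,3]); q=K@np.array([q[0],-q[1],-q[2]]); return q[:2]/q[2]
def two(uv1,c1,uv2,c2):
    o,d=ray(*uv1,*c1); p,e=ray(*uv2,*c2); d/=np.linalg.norm(d); e/=np.linalg.norm(e)
    A=np.array([d,-e]).T; s=np.linalg.lstsq(A,p-o,rcond=None)[0]
    a,b=o+s[0]*d,p+s[1]*e; return (a+b)/2,np.linalg.norm(a-b)
def save(n,img): cv2.imwrite('pics/'+n,img[...,::-1])
E
python3 - <<'E'
from h import *
for n in('top','side'):
    p,K,T=cam(n); save(n+'0.png',p); print(K,T.round(3))
print(bot.get_obs())
E
```

```text
[[376.4110061    0.         312.78772065]
 [  0.         376.4110061  203.03454162]
 [  0.           0.           1.        ]] [[-0.009  0.987 -0.162  0.268]
 [-1.    -0.01  -0.008 -0.057]
 [-0.01   0.162  0.987  1.232]
 [ 0.     0.     0.     1.   ]]
[[460.25089563   0.         318.35237975]
 [  0.         460.25089563 201.38568638]
 [  0.           0.           1.        ]] [[-0.921  0.244 -0.303 -0.021]
 [-0.389 -0.616  0.686  1.038]
 [-0.019  0.749  0.662  1.187]
 [ 0.     0.     0.     1.   ]]
{'clock': 0.1, 'joint_pos': array([-1.18299402e+00,  2.41318420e-01,  3.88817201e-03,  1.33524441e+00,
        7.14599085e-06,  1.57077574e+00]), 'joint_vel': array([-0.00121408, -0.00089668,  0.00344515, -0.00196974,  0.0010691 ,
        0.00110764]), 'tau': array([ 6.73195227e-04, -3.73137510e+01,  2.53010291e+01,  1.08764763e-02,
        1.50819155e-04,  3.46942571e-06]), 'eef_pos': array([ 0.18888176, -0.46238694,  0.25552272]), 'tool_rot': array([ 9.81257582e-01,  1.92698408e-01, -1.77451022e-04, -9.22257128e-04]), 'ft_force': array([0.64584191, 0.07896858, 0.17498836]), 'ft_torque': array([ 0.02544829,  0.01608982, -0.012998  ]), 'grasp_force': 0.0, 'grip_width': 0.0856032254283465}
```

View pics/top0.png

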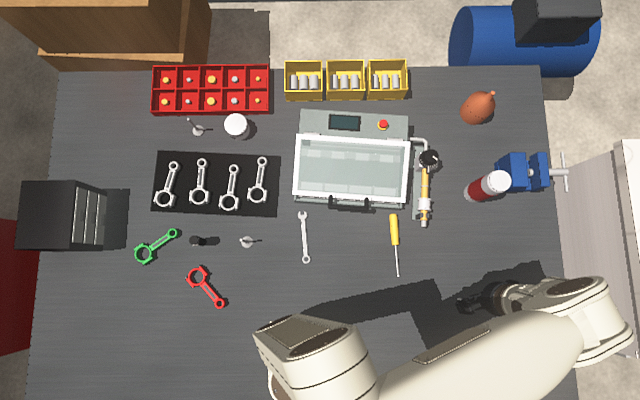

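View pics/side0.png

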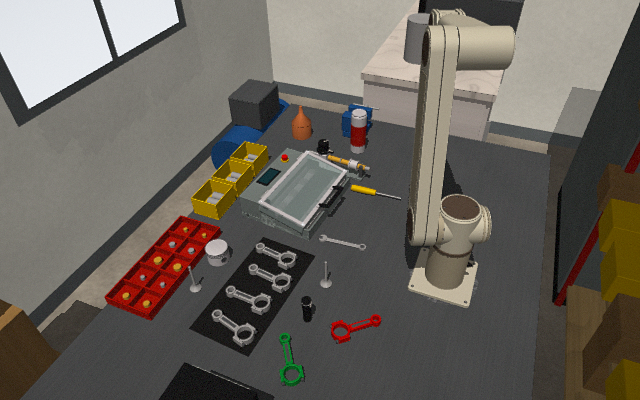

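Candidates for rods: steel ones on the mat, top pixels (166,185), (200,181), (231,188), (260,180). Look-alikes: green (155,245) and red (206,287), off the mat. I choose the four on the mat; a close crop follows with the measurements.

```bash
cat > rods.py <<'E'
from h import *
def rods(p,K,T,zb=0.003,box=(150,280,150,218)):
    # zb: underside height. returns list of (origin xy, yaw) of rod
    x0,x1,y0,y1=box
    g=p[y0:y1,x0:x1].astype(int); m=((g.min(2)>80)).astype(np.uint8)
    m=cv2.resize(m*255,None,fx=4,fy=4,interpolation=cv2.INTER_CUBIC); m=(m>127).astype(np.uint8)
    cs,h=cv2.findContours(m,cv2.RETR_CCOMP,cv2.CHAIN_APPROX_NONE); out=[]
    for i,c in enumerate(cs):
        if h[0][i][3]>=0 or cv2.contourArea(c)<16*120: continue
        pts=c[:,0,:]/4.+[x0-.375,y0-.375]
        w=np.array([onz(u,v,zb+.02,K,T)[:2] for u,v in pts]).astype(np.float32)
        # principal axis of contour area
        (cx,cy),sz,a=cv2.minAreaRect(w)
        b=cv2.boxPoints(((cx,cy),sz,a)); e=[b[1]-b[0],b[2]-b[1]]; L=max(e,key=np.linalg.norm); d=L/np.linalg.norm(L)
        M=cv2.moments(w); cen=np.array([M['m10'],M['m01']])/M['m00']
        if (cen-[cx,cy])@d>0: d=-d   # area centroid towards the big end; d points small end
        s=(w-[cx,cy])@d
        out.append((np.array([cx,cy])-d*0.0*1,np.degrees(np.arctan2(d[1],d[0])),sz,s.max()-s.min(),w,d))
    # refine axis: circle ends
    res=[]
    for c,a,sz,L,w,d in out:
        for _ in range(4):
            n=np.array([-d[1],d[0]]); s=(w-c)@d; t=(w-c)@n
            S=w[s>s.max()-.012]; B=w[s<s.min()+.02]
            def circ(P):
                A=np.c_[2*P,np.ones(len(P))]; r=np.linalg.lstsq(A,(P**2).sum(1),rcond=None)[0]; return r[:2],np.sqrt(r[2]+r[:2]@r[:2])
            cs_,rs=circ(S); cb,rb=circ(B); d=(cs_-cb)/np.linalg.norm(cs_-cb)
        o=cb+(cs_-cb)*46/112
        res.append((o,np.degrees(np.arctan2(d[1],d[0])),np.linalg.norm(cs_-cb),rs,rb))
    return res
E
python3 - <<'E'
from rods import *
p,K,T=cam('top')
for r in rods(p,K,T): print([np.round(x,4) for x in r])
a=cv2.resize(p[100:235,280:450],None,fx=4,fy=4,interpolation=cv2.INTER_CUBIC); save('mach.png',a)
b=cv2.resize(p[145:220,145:285],None,fx=5,fy=5,interpolation=cv2.INTER_CUBIC); save('rods.png',b)
E
```

```text
[array([0.4308, 0.314 ]), np.float64(-92.028), np.float64(0.3915), np.float64(0.0038), np.float64(0.0116)]
[array([0.5272, 0.2228]), np.float64(-7.0429), np.float64(0.0996), np.float64(0.0173), np.float64(0.0414)]
[array([0.5406, 0.4301]), np.float64(-13.7712), np.float64(0.1), np.float64(0.0174), np.float64(0.04)]
[array([0.5466, 0.3248]), np.float64(-1.8888), np.float64(0.1033), np.float64(0.0172), np.float64(0.0377)]
[array([0.5498, 0.1297]), np.float64(-7.8541), np.float64(0.1062), np.float64(0.0164), np.float64(0.0371)]
[array([0.6446, 0.2255]), np.float64(87.9247), np.float64(0.3722), np.float64(0.0039), np.float64(0.0114)]
[array([0.57  , 0.4855]), np.float64(-179.7151), np.float64(0.1794), np.float64(0.0039), np.float64(0.0126)]
```

View pics/mach.png

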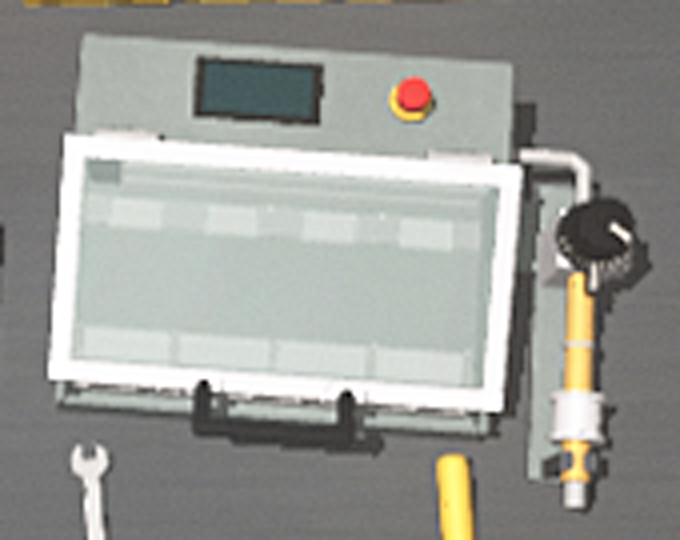

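View pics/rods.png

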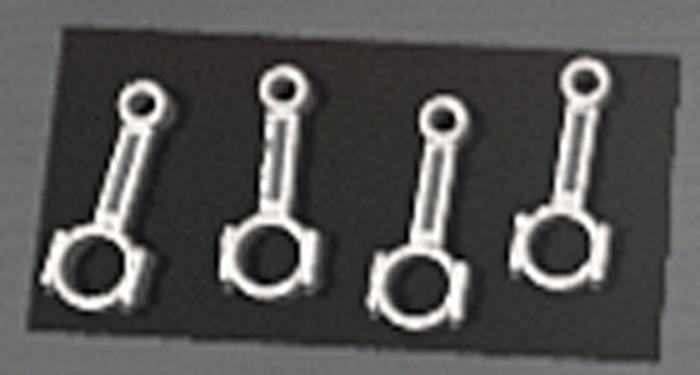

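Crops confirm four steel rods on the mat (small ends rearward/up), the machine with the handle at about crop (275,430), the knob at (597,230), sleeve at (577,415), and the knob pointer toward the right-rear. Now the station's pose and cleaner rod poses from the bores.

```bash
cat > rods.py <<'E'
from h import *
def rods(p,K,T,zb=0.003,box=(150,282,150,220),thr=75):
    x0,x1,y0,y1=box
    g=p[y0:y1,x0:x1].min(2); g=cv2.resize(g,None,fx=4,fy=4,interpolation=cv2.INTER_CUBIC)
    m=(g>thr).astype(np.uint8)
    cs,h=cv2.findContours(m,cv2.RETR_CCOMP,cv2.CHAIN_APPROX_NONE); res=[]
    f=lambda c:(lambda M:np.array([M['m10'],M['m01']])/M['m00']/4+[x0-.375,y0-.375])(cv2.moments(c))
    for i,c in enumerate(cs):
        if h[0][i][3]>=0 or not 16*120<cv2.contourArea(c)<16*900: continue
        hs=[cs[j] for j in range(len(cs)) if h[0][j][3]==i and cv2.contourArea(cs[j])>16*4]
        if len(hs)<2: continue
        b=max(hs,key=cv2.contourArea); ub=f(b); s=max(hs,key=lambda c:np.linalg.norm(f(c)-ub)); us=f(s)
        B=onz(*ub,zb+.011,K,T)[:2]; S=onz(*us,zb+.011,K,T)[:2]; d=S-B
        res.append((B+d*46/112,np.degrees(np.arctan2(d[1],d[0])),np.linalg.norm(d)))
    return res
E
cat > st.py <<'E'
import numpy as np
E
python3 - <<'E'
from rods import *
p,K,T=cam('top')
for r in rods(p,K,T): print([np.round(x,4) for x in r])
f=lambda u,v,z:onz(280+u/4-.4,100+v/4-.4,z,K,T)[:2]
L,Rr=f(85,36,.1),f(512,64,.1); d=L-Rr; yaw=np.arctan2(-d[0],d[1]); print('housing',L,Rr,np.linalg.norm(d),np.degrees(yaw))
C=[f(65,135,.106),f(523,165,.106),f(500,410,.066),f(50,380,.066)]
print('guard',np.round(C,4)); e=C[0]-C[1]; print(np.linalg.norm(e),np.degrees(np.arctan2(-e[0],e[1])),np.linalg.norm(C[0]-C[3]),np.linalg.norm(C[1]-C[2]))
c,s=np.cos(yaw),np.sin(yaw); X=np.array([c,s]);Y=np.array([-s,c])
o=(L+Rr)/2-.19*X; print('st from housing',o)
G=[(q-o)@np.array([X,Y]).T for q in C]; print(np.round(G,4))
for n,q in [('knob',f(597,230,.09)),('sleeve',f(577,415,.074)),('handle',f(275,430,.087)),('tubFL',f(57,405,.044)),('tubFR',f(490,437,.044))]: print(n,q,(q-o)@np.array([X,Y]).T)
E
```

```text
[array([0.522 , 0.2255]), np.float64(-7.1914), np.float64(0.1124)]
[array([0.5365, 0.435 ]), np.float64(-13.5095), np.float64(0.1126)]
[array([0.5438, 0.3281]), np.float64(-2.5602), np.float64(0.1127)]
[array([0.5474, 0.1319]), np.float64(-7.9568), np.float64(0.1127)]
housing [ 0.75932112 -0.01226948] [ 0.73148078 -0.34959098] 0.3384684304029804 -4.718129878253641
guard [[ 0.6751  0.0034]
 [ 0.6463 -0.3524]
 [ 0.4602 -0.3348]
 [ 0.4879  0.0178]]
0.3570607043432305 -4.628061150326349 0.187748622606664 0.18693124285436322
st from housing [ 0.55604478 -0.16530199]
[[ 0.1048  0.178 ]
 [ 0.1053 -0.1791]
 [-0.0816 -0.1768]
 [-0.083   0.1768]]
knob [ 0.59804387 -0.41165056] [ 0.06211989 -0.24205921]
sleeve [ 0.45430641 -0.39238489] [-0.08271517 -0.23468178]
handle [ 0.44298972 -0.15657874] [-0.11338948 -0.00060552]
tubFL [0.47161835 0.01355337] [-0.09885189  0.17130489]
tubFR [ 0.442129   -0.33106341] [-0.09989525 -0.17456974]
```

```bash
cat > st.py <<'E'
from h import *
O=np.array([.556,-.1653]); YAW=np.radians(-4.65)
X=np.array([np.cos(YAW),np.sin(YAW)]); Y=np.array([-X[1],X[0]])
def W(x,y): return O+x*X+y*Y
def handle(a,hx=.105):
    t=a-.22; x=hx-.218*np.cos(t)+.022*np.sin(t); z=.106+.218*np.sin(t)+.022*np.cos(t); return np.r_[W(x,0),z]
def down(psi): # tool pointing down, tool x at heading psi (deg)
    c,s=np.cos(np.radians(psi)),np.sin(np.radians(psi)); return R.from_matrix(np.array([[c,s,0],[s,-c,0],[0,0,-1]]))
def rel(P,q,p0=None,q0=None):
    o=bot.get_obs(); p0=o['eef_pos'] if p0 is None else p0; q0=R.from_quat(o['tool_rot']) if q0 is None else q0
    t=q0.inv().apply(np.array(P)-p0)/.5; r=(q0.inv()*q).as_rotvec()/np.pi
    return np.round(np.r_[t,r],3).tolist()
def show():
    o=bot.get_obs(); m=R.from_quat(o['tool_rot']).as_matrix(); 
    print('t',round(o['clock'],1),'p',o['eef_pos'].round(4),'psi',round(np.degrees(np.arctan2(m[1,0],m[0,0])),2),'tilt',round(np.degrees(np.arccos(-m[2,2])),2),'j',o['joint_pos'].round(2),'F',o['ft_force'].round(1),'w',round(o['grip_width'],4),'g',round(o['grasp_force'],1))
E
cat > go.py <<'E'
import sys; from st import *
a=[float(v) for v in sys.argv[1:]]; show(); print(rel(a[:3],down(a[3])))
E
python3 -c "
from st import *
print(handle(0)); h=handle(0); print(rel(h+[0,0,.09],down(85.35)))"
```

```text
[ 0.44382375 -0.15617598  0.07989569]
[0.704, -0.374, 0.172, -0.0, -0.0, -0.351]
```

```bash
python3 -m pendant '[0.704,-0.374,0.172,0,0,-0.351,0.35, 0.704,-0.374,0.172,0,0,-0.351,0.35, 0.704,-0.374,0.172,0,0,-0.351,0.35, 0.704,-0.374,0.172,0,0,-0.351,0.35, 0.704,-0.374,0.172,0,0,-0.351,0.35, 0.704,-0.374,0.172,0,0,-0.351,0.35, 0.704,-0.374,0.172,0,0,-0.351,0.35, 0.704,-0.374,0.172,0,0,-0.351,0.35, 0.704,-0.374,0.172,0,0,-0.351,0.35, 0.704,-0.374,0.172,0,0,-0.351,0.35]'; python3 go.py .4438 -.1562 .170 85.35
```

```text
clock: 1.03
eef_pos: [0.4454, -0.1541, 0.1696]
tool_rot: [0.733, 0.68, 0.0, -0.0]
ft_force: [0.8, -0.4, 0.8]
grip_width: 0.0299
grasp_force: 0.0
t 1.0 p [ 0.4454 -0.1541  0.1696] psi 85.69 tilt 0.03 j [-0.33  0.24 -0.23  1.1   0.    1.31] F [ 0.8 -0.4  0.8] w 0.0299 g 0.0
[-0.004, -0.003, -0.001, 0.0, -0.0, 0.002]
```

```bash
python3 -m pendant '[0,0,0.02,0,0,0,0.35, 0,0,0.04,0,0,0,0.35, 0,0,0.06,0,0,0,0.35, 0,0,0.08,0,0,0,0.35, 0,0,0.1,0,0,0,0.35, 0,0,0.12,0,0,0,0.35, 0,0,0.14,0,0,0,0.35, 0,0,0.15,0,0,0,0.35, 0,0,0.16,0,0,0,0.35, 0,0,0.16,0,0,0,0.35]'; python3 go.py .4438 -.1562 .089 85.35
python3 - <<'E'
from h import *
p,K,T=cam('side'); u,v=proj([.444,-.156,.08],K,T).astype(int); save('hand.png',cv2.resize(p[v-50:v+50,u-60:u+60],None,fx=5,fy=5,interpolation=cv2.INTER_CUBIC))
E
```

```text
clock: 1.87
eef_pos: [0.4436, -0.1565, 0.0894]
tool_rot: [0.735, 0.678, -0.0, -0.001]
ft_force: [-0.1, -0.3, -0.2]
grip_width: 0.0296
grasp_force: 0.0
t 1.9 p [ 0.4436 -0.1565  0.0894] psi 85.39 tilt 0.1 j [-0.34  0.33 -0.34  0.9   0.    1.31] F [-0.1 -0.3 -0.2] w 0.0296 g 0.0
[0.001, 0.0, 0.001, -0.001, -0.0, 0.0]
```

View pics/hand.png

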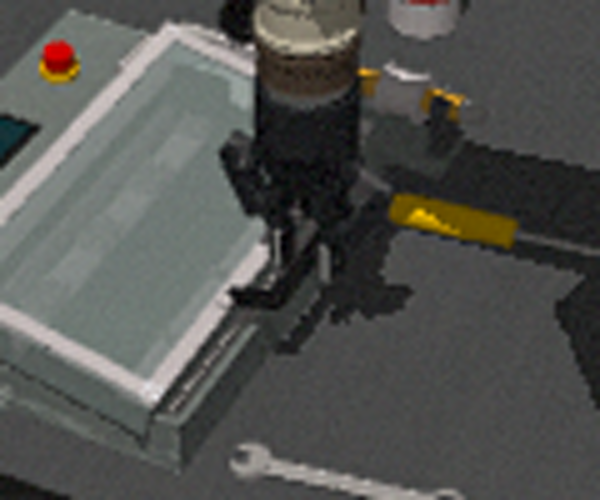

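Fingers straddle the handle (crop ~ (290,270)). Close, and work out the arc.

```bash
python3 -m pendant '[0,0,0,0,0,0,0, 0,0,0,0,0,0,0, 0,0,0,0,0,0,0, 0,0,0,0,0,0,0, 0,0,0,0,0,0,0, 0,0,0,0,0,0,0, 0,0,0,0,0,0,0, 0,0,0,0,0,0,0, 0,0,0,0,0,0,0, 0,0,0,0,0,0,0]'
python3 - <<'E'
from st import *
show(); 
for s in (0,.65,1.3):
    print(s,[ (round(d[:2]@X/.5,3),round(-d[2]/.5,3)) for a in np.linspace(0,.65,11)[1:] for d in [handle(s+a)-handle(s)]])
print(handle(1.79),handle(1.95))
E
```

```text
clock: 2.75
eef_pos: [0.4407, -0.1564, 0.0904]
tool_rot: [0.735, 0.678, -0.002, -0.002]
ft_force: [-9.0, 0.6, 6.7]
grip_width: 0.0119
grasp_force: 58.4
t 2.8 p [ 0.4407 -0.1564  0.0904] psi 85.35 tilt 0.39 j [-0.34  0.33 -0.34  0.91 -0.    1.31] F [-9.   0.6  6.7] w 0.0119 g 58.4
0 [(np.float64(-0.002), np.float64(-0.028)), (np.float64(-0.003), np.float64(-0.057)), (np.float64(-0.002), np.float64(-0.085)), (np.float64(0.001), np.float64(-0.114)), (np.float64(0.006), np.float64(-0.142)), (np.float64(0.013), np.float64(-0.169)), (np.float64(0.021), np.float64(-0.197)), (np.float64(0.032), np.float64(-0.223)), (np.float64(0.044), np.float64(-0.249)), (np.float64(0.057), np.float64(-0.274))]
0.65 [(np.float64(0.015), np.float64(-0.024)), (np.float64(0.032), np.float64(-0.047)), (np.float64(0.05), np.float64(-0.069)), (np.float64(0.07), np.float64(-0.09)), (np.float64(0.091), np.float64(-0.109)), (np.float64(0.113), np.float64(-0.127)), (np.float64(0.136), np.float64(-0.144)), (np.float64(0.16), np.float64(-0.158)), (np.float64(0.185), np.float64(-0.172)), (np.float64(0.211), np.float64(-0.184))]
1.3 [(np.float64(0.027), np.float64(-0.01)), (np.float64(0.054), np.float64(-0.018)), (np.float64(0.082), np.float64(-0.025)), (np.float64(0.11), np.float64(-0.029)), (np.float64(0.138), np.float64(-0.032)), (np.float64(0.167), np.float64(-0.033)), (np.float64(0.195), np.float64(-0.032)), (np.float64(0.223), np.float64(-0.029)), (np.float64(0.252), np.float64(-0.025)), (np.float64(0.279), np.float64(-0.018))]
[ 0.68240895 -0.17558166  0.32401745] [ 0.7167509  -0.17837491  0.31775543]
```

```bash
python3 -m pendant '[0,-0.006,-0.028,0,0,0,0, 0,-0.008,-0.057,0,0,0,0, 0,-0.007,-0.085,0,0,0,0, 0,-0.004,-0.114,0,0,0,0, 0,0.001,-0.142,0,0,0,0, 0,0.008,-0.169,0,0,0,0, 0,0.016,-0.197,0,0,0,0, 0,0.027,-0.223,0,0,0,0, 0,0.039,-0.249,0,0,0,0, 0,0.052,-0.274,0,0,0,0]'; python3 -m pendant '[0,0.015,-0.024,0,0,0,0, 0,0.032,-0.047,0,0,0,0, 0,0.05,-0.069,0,0,0,0, 0,0.07,-0.09,0,0,0,0, 0,0.091,-0.109,0,0,0,0, 0,0.113,-0.127,0,0,0,0, 0,0.136,-0.144,0,0,0,0, 0,0.16,-0.158,0,0,0,0, 0,0.185,-0.172,0,0,0,0, 0,0.211,-0.184,0,0,0,0]'; python3 -c "
from st import *
show();print(handle(1.3))"
```

```text
clock: 3.58
eef_pos: [0.4665, -0.1586, 0.2263]
tool_rot: [0.735, 0.678, -0.003, -0.003]
ft_force: [-5.0, -1.3, -5.6]
grip_width: 0.0119
grasp_force: 58.4
clock: 4.42
eef_pos: [0.5707, -0.1677, 0.3247]
tool_rot: [0.735, 0.678, -0.002, -0.001]
ft_force: [-12.6, -0.2, 21.9]
grip_width: 0.0117
grasp_force: 63.5
t 4.4 p [ 0.5707 -0.1677  0.3247] psi 85.3 tilt 0.28 j [-0.28  0.43  0.45  1.59 -0.    1.37] F [-12.6  -0.2  21.9] w 0.0117 g 63.5
[ 0.57758222 -0.16705542  0.30863603]
```

Run:
```python
from st import *
show()
P=np.array([[.4407,-.1564,.0904],[.4665,-.1586,.2263],[.5707,-.1677,.3247]])
q=np.c_[(P[:,:2]-O)@X,P[:,2]]; A=np.c_[2*q,np.ones(3)]; r=np.linalg.solve(A,(q**2).sum(1)); print(q,r[:2],np.sqrt(r[2]+r[:2]@r[:2]))
```

```text
t 4.4 p [ 0.5707 -0.1677  0.3247] psi 85.3 tilt 0.28 j [-0.28  0.43  0.45  1.59 -0.    1.37] F [-12.6  -0.2  21.9] w 0.0117 g 63.5
[[-0.115642    0.0904    ]
 [-0.08974857  0.2263    ]
 [ 0.01484618  0.3247    ]] [0.11107919 0.11761891] 0.22834922457920995
```

```bash
python3 -m pendant '[0,0.025,-0.016,0,0,0,0, 0,0.052,-0.026,0,0,0,0, 0,0.078,-0.034,0,0,0,0, 0,0.105,-0.039,0,0,0,0, 0,0.132,-0.042,0,0,0,0, 0,0.16,-0.042,0,0,0,0, 0,0.187,-0.042,0,0,0,0, 0,0.214,-0.04,0,0,0,0, 0,0.242,-0.036,0,0,0,0, 0,0.271,-0.03,0,0,0,0]'; python3 -m pendant '[0,0,0,0,0,0,0, 0,0,0,0,0,0,0, 0,0,0,0,0,0,0, 0,0,0,0,0,0,0, 0,0,0,0,0,0,0, 0,0,0,0,0,0,0, 0,0,0,0,0,0,0, 0,0,0,0,0,0,0, 0,0,0,0,0,0,0, 0,0,0,0,0,0,0]'
python3 - <<'E'
from st import *
show()
for n in('top','side'):
    p,K,T=cam(n); u,v=proj([.6,-.16,.15],K,T).astype(int); save(n+'1.png',cv2.resize(p[max(0,v-90):v+90,u-120:u+120],None,fx=3,fy=3,interpolation=cv2.INTER_CUBIC))
E
```

```text
clock: 5.25
eef_pos: [0.7091, -0.1794, 0.337]
tool_rot: [0.736, 0.677, -0.001, 0.001]
ft_force: [-3.8, -2.5, 9.2]
grip_width: 0.0111
grasp_force: 64.3
clock: 6.08
eef_pos: [0.7114, -0.1799, 0.3359]
tool_rot: [0.735, 0.678, 0.001, 0.003]
ft_force: [3.7, -4.3, 1.4]
grip_width: 0.0117
grasp_force: 64.4
t 6.1 p [ 0.7114 -0.1799  0.3359] psi 85.35 tilt 0.36 j [-0.25  0.85  1.21  1.93 -0.    1.41] F [ 3.7 -4.3  1.4] w 0.0117 g 64.4
```

View pics/side1.png

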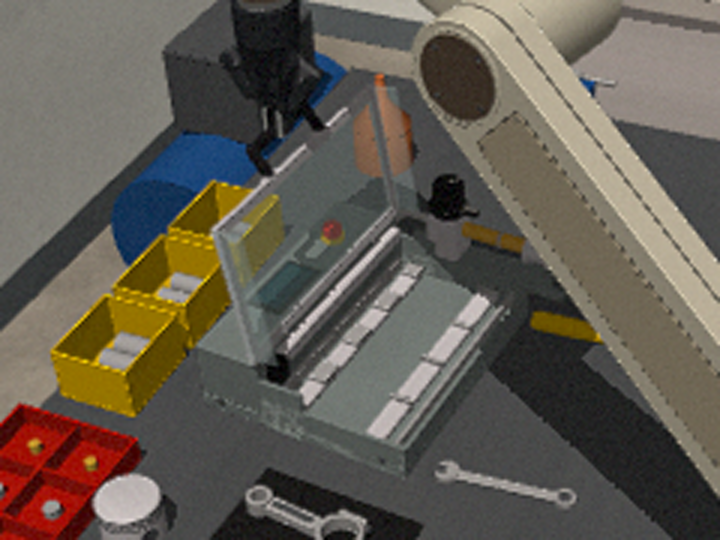

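Guard stands up (panel at crop (310,230)), gripper still on handle (265,130). Release and rise.

```bash
python3 -m pendant '[0,0,0,0,0,0,0.35, 0,0,0,0,0,0,0.35, 0,0,0,0,0,0,0.35, 0,0,0,0,0,0,0.35, 0,0,-0.015,0,0,0,0.35, 0,0,-0.03,0,0,0,0.35, 0,0,-0.045,0,0,0,0.35, 0,0,-0.06,0,0,0,0.35, 0,0,-0.075,0,0,0,0.35, 0,0,-0.09,0,0,0,0.35]'; python3 go.py .60 -.16 .42 85.35
```

```text
clock: 7.02
eef_pos: [0.6971, -0.1747, 0.371]
tool_rot: [0.735, 0.678, 0.004, 0.007]
ft_force: [-0.2, 0.3, 0.2]
grip_width: 0.0303
grasp_force: 0.0
t 7.0 p [ 0.6971 -0.1747  0.371 ] psi 85.4 tilt 0.9 j [-0.25  0.83  1.27  2.    0.    1.41] F [-0.2  0.3  0.2] w 0.0303 g 0.0
[0.013, -0.194, -0.101, 0.005, 0.001, 0.0]
```

```bash
python3 -m pendant '[0,-0.04,-0.02,0,0,0,0.47, 0,-0.08,-0.04,0,0,0,0.47, 0,-0.12,-0.05,0,0,0,0.47, 0,-0.18,-0.05,0,0,0,0.47, 0,-0.24,-0.05,0,0,0,0.47, 0,-0.3,-0.05,0,0,0,0.47, 0,-0.36,-0.05,0,0,0,0.47, 0,-0.36,-0.05,0,0,0,0.47, 0,-0.36,-0.05,0,0,0,0.47, 0,-0.36,-0.05,0,0,0,0.47]'; python3 go.py .552 .132 .25 -7.96
```

```text
clock: 7.85
eef_pos: [0.5179, -0.1604, 0.3935]
tool_rot: [0.735, 0.678, 0.005, 0.007]
ft_force: [-0.1, -0.1, 0.4]
grip_width: 0.0399
grasp_force: 0.0
t 7.8 p [ 0.5179 -0.1604  0.3935] psi 85.39 tilt 0.98 j [-0.3   0.31  0.45  1.69  0.    1.35] F [-0.1 -0.1  0.4] w 0.0399 g 0.0
[0.589, 0.016, 0.286, 0.005, -0.004, 0.519]
```

```bash
python3 -m pendant '[0.589,0.016,0.286,0.005,-0.004,0.519,0.47, 0.589,0.016,0.286,0.005,-0.004,0.519,0.47, 0.589,0.016,0.286,0.005,-0.004,0.519,0.47, 0.589,0.016,0.286,0.005,-0.004,0.519,0.47, 0.589,0.016,0.286,0.005,-0.004,0.519,0.47, 0.589,0.016,0.286,0.005,-0.004,0.519,0.47, 0.589,0.016,0.286,0.005,-0.004,0.519,0.47, 0.589,0.016,0.286,0.005,-0.004,0.519,0.47, 0.589,0.016,0.286,0.005,-0.004,0.519,0.47, 0.589,0.016,0.286,0.005,-0.004,0.519,0.47]'
python3 - <<'E'
from rods import *; from st import *
show(); print(rel([.552,.131,.15],down(-7.96)))
p,K,T=cam('top')
for r in rods(p,K,T): print([np.round(x,4) for x in r])
u,v=proj([.54,-.17,.03],K,T).astype(int);print(u,v); save('nest.png',cv2.resize(p[v-50:v+40,u-75:u+75],None,fx=5,fy=5,interpolation=cv2.INTER_CUBIC))
for k,y in enumerate((.12,.04,-.04,-.12)): print(k+1,[((proj([*W(x,y),.042],K,T)-[u-75,v-50])*5).round() for x in (.084,-.084)])
E
```

```text
clock: 8.68
eef_pos: [0.5517, 0.1362, 0.2455]
tool_rot: [0.989, 0.147, -0.002, 0.001]
ft_force: [-0.9, -0.7, -0.4]
grip_width: 0.0403
grasp_force: 0.0
t 8.7 p [0.5517 0.1362 0.2455] psi 16.85 tilt 0.29 j [ 0.24  0.38  0.18  1.37 -0.    3.09] F [-0.9 -0.7 -0.4] w 0.0403 g 0.0
[-0.002, 0.01, 0.191, 0.001, 0.001, 0.138]
350 180
1 [array([195.,  87.]), array([176., 338.])]
2 [array([316.,  95.]), array([300., 347.])]
3 [array([439., 103.]), array([425., 355.])]
4 [array([561., 111.]), array([550., 364.])]
```

View pics/nest.png

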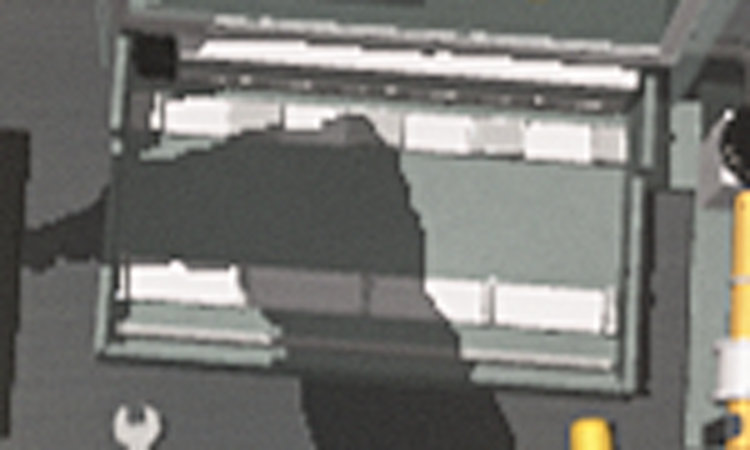

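```bash
python3 - <<'E'
from st import *
p,K,T=cam('top')
f=lambda u,v,z:(onz(275+u/5-.4,130+v/5-.4,z,K,T)[:2]-O)@np.array([X,Y]).T
for n,u,v,z in [('rest front lo',548,330,.028),('rest front hi',548,285,.028),('rear lo',558,160,.028),('rear hi',562,122,.028),('stopF hi',555,347,.042),('stopF lo',555,360,.042),('fin',490,300,.034),('fin',607,310,.034),('slotL',523,140,.034),('slotR',593,145,.034),('fin12',240,290,.034),('fin1',122,280,.034)]: print(n,f(u,v,z).round(4))
for x in np.arange(-.12,.13,.004):
    u,v=proj([*W(x,-.12),.042],K,T); print(round(x,3),cv2.getRectSubPix(p[...,1],(1,1),(float(u),float(v)))[0,0],end=' ')
E
python3 go.py .552 .132 .25 172.04
```

```text
rest front lo [-0.058  -0.1187]
rest front hi [-0.0282 -0.1174]
rear lo [ 0.0562 -0.1205]
rear hi [ 0.0823 -0.1221]
stopF hi [-0.0716 -0.1212]
stopF lo [-0.08   -0.1216]
fin [-0.0421 -0.0794]
fin [-0.0434 -0.1551]
slotL [ 0.0664 -0.096 ]
slotR [ 0.0662 -0.1419]
fin12 [-0.0469  0.0825]
fin1 [-0.0456  0.1595]
-0.12 100 -0.116 96 -0.112 96 -0.108 102 -0.104 81 -0.1 68 -0.096 127 -0.092 158 -0.088 149 -0.084 115 -0.08 178 -0.076 170 -0.072 151 -0.068 156 -0.064 141 -0.06 164 -0.056 237 -0.052 239 -0.048 239 -0.044 239 -0.04 240 -0.036 239 -0.032 182 -0.028 148 -0.024 152 -0.02 154 -0.016 154 -0.012 157 -0.008 153 -0.004 155 0.0 156 0.004 156 0.008 157 0.012 155 0.016 156 0.02 157 0.024 155 0.028 154 0.032 156 0.036 157 0.04 155 0.044 157 0.048 150 0.052 170 0.056 233 0.06 241 0.064 239 0.068 236 0.072 240 0.076 221 0.08 166 0.084 116 0.088 89 0.092 101 0.096 86 0.1 85 0.104 146 0.108 228 0.112 247 0.116 193 0.12 102 0.124 113 0.128 164 t 8.8 p [0.5523 0.1338 0.2475] psi 17.04 tilt 0.22 j [ 0.24  0.38  0.18  1.37 -0.    3.08] F [ 0.5 -0.4  0.5] w 0.0402 g 0.0
[-0.002, 0.003, -0.005, -0.001, 0.002, -0.861]
```

```bash
python3 -m pendant '[0,0,0,0,0,-0.04,0.47, 0,0,0,0,0,-0.08,0.47, 0,0,0,0,0,-0.12,0.47, 0,0,0,0,0,-0.16,0.47, 0,0,0,0,0,-0.2,0.47, 0,0,0,0,0,-0.24,0.47, 0,0,0,0,0,-0.28,0.47, 0,0,0,0,0,-0.32,0.47, 0,0,0,0,0,-0.36,0.47, 0,0,0,0,0,-0.4,0.47]';  python3 go.py .552 .131 .15 172.04
```

```text
clock: 9.62
eef_pos: [0.5526, 0.1317, 0.2492]
tool_rot: [0.713, 0.701, -0.001, 0.002]
ft_force: [0.1, -0.2, -0.3]
grip_width: 0.0403
grasp_force: 0.0
t 9.6 p [0.5526 0.1317 0.2492] psi 89.0 tilt 0.2 j [ 0.24  0.38  0.18  1.37 -0.    1.82] F [ 0.1 -0.2 -0.3] w 0.0403 g 0.0
[-0.001, -0.001, 0.198, -0.0, 0.001, -0.461]
```

```bash
python3 -m pendant '[0,0,0.19,0,0,-0.461,0.47, 0,0,0.19,0,0,-0.461,0.47, 0,0,0.19,0,0,-0.461,0.47, 0,0,0.19,0,0,-0.461,0.47, 0,0,0.19,0,0,-0.461,0.47, 0,0,0.19,0,0,-0.461,0.47, 0,0,0.19,0,0,-0.461,0.47, 0,0,0.19,0,0,-0.461,0.47, 0,0,0.19,0,0,-0.461,0.47, 0,0,0.19,0,0,-0.461,0.47]'; python3 -m pendant '[0,0,0,0,0,-0.03,0.47, 0,0,0,0,0,-0.063,0.47, 0,0,0,0,0,-0.063,0.47, 0,0,0,0,0,-0.063,0.47, 0,0,0,0,0,-0.063,0.47, 0,0,0,0,0,-0.063,0.47, 0,0,0,0,0,-0.063,0.47, 0,0,0,0,0,-0.063,0.47, 0,0,0,0,0,-0.063,0.47, 0,0,0,0,0,-0.063,0.47]';  python3 go.py .5524 .1312 .031 172.04
python3 - <<'E'
from rods import *
for n in('top',):
  p,K,T=cam(n)
  for r in rods(p,K,T): print([np.round(x,4) for x in r])
p,K,T=cam('side'); u,v=proj([.5474,.13,.02],K,T).astype(int); save('r1.png',cv2.resize(p[v-75:v+75,u-100:u+100],None,fx=4,fy=4,interpolation=cv2.INTER_CUBIC))
E
```

```text
clock: 10.45
eef_pos: [0.5528, 0.1314, 0.1541]
tool_rot: [0.168, 0.986, -0.001, 0.001]
ft_force: [0.3, 0.1, 1.0]
grip_width: 0.0396
grasp_force: 0.0
clock: 11.28
eef_pos: [0.5512, 0.1318, 0.1537]
tool_rot: [0.074, 0.997, -0.002, 0.0]
ft_force: [0.2, -0.3, 0.6]
grip_width: 0.0404
grasp_force: 0.0
t 11.3 p [0.5512 0.1318 0.1537] psi 171.46 tilt 0.2 j [ 0.24  0.43  0.01  1.15 -0.    0.39] F [ 0.2 -0.3  0.6] w 0.0404 g 0.0
[-0.002, -0.0, 0.245, -0.001, 0.0, -0.003]
[array([0.5366, 0.4352]), np.float64(-13.579), np.float64(0.1125)]
```

View pics/r1.png

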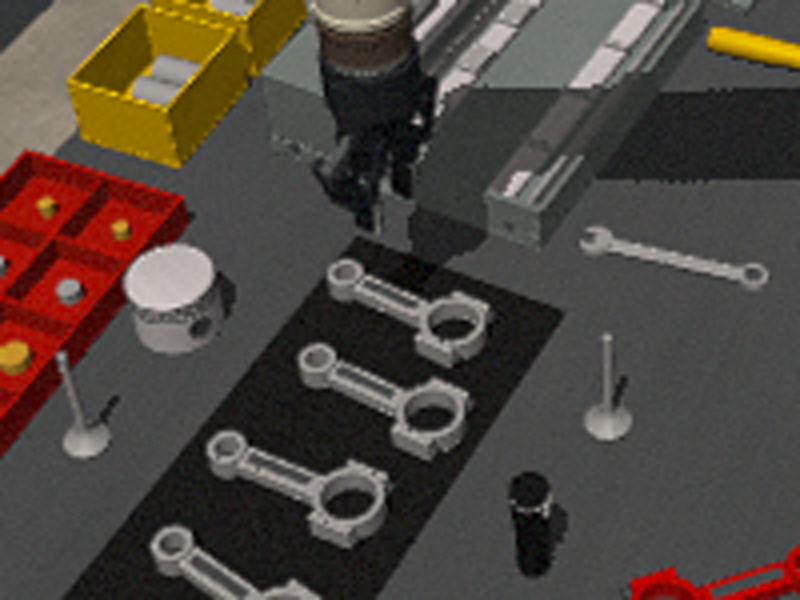

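Four rods undisturbed; gripper above rod D's place (crop ~ (370,200) at height). Descend and grip.

```bash
python3 -m pendant '[-0.002,0,0.04,0,0,-0.003,0.47, -0.002,0,0.08,0,0,-0.003,0.47, -0.002,0,0.12,0,0,-0.003,0.47, -0.002,0,0.16,0,0,-0.003,0.47, -0.002,0,0.19,0,0,-0.003,0.47, -0.002,0,0.21,0,0,-0.003,0.47, -0.002,0,0.23,0,0,-0.003,0.47, -0.002,0,0.24,0,0,-0.003,0.47, -0.002,0,0.244,0,0,-0.003,0.47, -0.002,0,0.244,0,0,-0.003,0.47]'; python3 -m pendant '[0,0,0,0,0,0,0, 0,0,0,0,0,0,0, 0,0,0,0,0,0,0, 0,0,0,0,0,0,0, 0,0,0,0,0,0,0, 0,0,-0.04,0,0,0,0, 0,0,-0.08,0,0,0,0, 0,0,-0.14,0,0,0,0, 0,0,-0.2,0,0,0,0, 0,0,-0.26,0,0,0,0]'
python3 - <<'E'
from st import *
show()
for y in (.12,.04,-.04,-.12): print(y,np.r_[W(.009,y)].round(4))
print(rel([*W(.009,-.12),.16],down(175.35)))
E
```

```text
clock: 12.22
eef_pos: [0.5524, 0.1313, 0.0317]
tool_rot: [0.07, 0.998, -0.002, 0.0]
ft_force: [-0.7, -0.4, 0.5]
grip_width: 0.04
grasp_force: 0.0
clock: 13.05
eef_pos: [0.5512, 0.1319, 0.1617]
tool_rot: [0.07, 0.998, -0.002, -0.001]
ft_force: [0.9, -0.6, -4.3]
grip_width: 0.0183
grasp_force: 64.7
t 13.1 p [0.5512 0.1319 0.1617] psi 172.02 tilt 0.24 j [ 0.24  0.43  0.02  1.17 -0.    0.38] F [ 0.9 -0.6 -4.3] w 0.0183 g 64.7
0.12 [ 0.5747 -0.0464]
0.04 [ 0.5682 -0.1262]
-0.04 [ 0.5617 -0.2059]
-0.12 [ 0.5552 -0.2856]
[-0.124, -0.826, 0.006, -0.001, -0.001, -0.019]
```

```bash
python3 -m pendant '[-0.015,-0.08,0.006,0,0,-0.019,0, -0.03,-0.16,0.006,0,0,-0.019,0, -0.04,-0.24,0.006,0,0,-0.019,0, -0.05,-0.32,0.006,0,0,-0.019,0, -0.06,-0.4,0.006,0,0,-0.019,0, -0.075,-0.48,0.006,0,0,-0.019,0, -0.09,-0.56,0.006,0,0,-0.019,0, -0.1,-0.64,0.006,0,0,-0.019,0, -0.11,-0.72,0.006,0,0,-0.019,0, -0.124,-0.8,0.006,0,0,-0.019,0]'; python3 -m pendant '[0,-0.026,0,0,0,0,0, 0,-0.026,0,0,0,0,0, 0,-0.026,0,0,0,0,0, 0,-0.026,0,0,0,0,0, 0,-0.026,0,0,0,0,0, 0,-0.026,0.04,0,0,0,0, 0,-0.026,0.08,0,0,0,0, 0,-0.026,0.1,0,0,0,0, 0,-0.026,0.12,0,0,0,0, 0,-0.026,0.12,0,0,0,0]';  python3 go.py .5552 -.2856 .0565 175.35
python3 - <<'E'
from rods import *
p,K,T=cam('top')
for r in rods(p,K,T): print([np.round(x,4) for x in r])
save('n4.png',cv2.resize(p[120:225,270:440],None,fx=4,fy=4,interpolation=cv2.INTER_CUBIC))
E
```

```text
clock: 13.88
eef_pos: [0.5569, -0.2743, 0.1589]
tool_rot: [0.04, 0.999, -0.001, -0.001]
ft_force: [0.2, -0.1, -3.0]
grip_width: 0.0186
grasp_force: 64.7
clock: 14.72
eef_pos: [0.5558, -0.2845, 0.0978]
tool_rot: [0.039, 0.999, -0.001, -0.002]
ft_force: [0.0, 0.5, -4.4]
grip_width: 0.0185
grasp_force: 64.7
t 14.7 p [ 0.5558 -0.2845  0.0978] psi 175.5 tilt 0.23 j [-0.47  0.59  0.11  1.1  -0.   -0.39] F [ 0.   0.5 -4.4] w 0.0185 g 64.7
[0.001, -0.002, 0.083, -0.0, -0.001, 0.001]
[array([0.5221, 0.2258]), np.float64(-7.1815), np.float64(0.1126)]
[array([0.5366, 0.4352]), np.float64(-13.5712), np.float64(0.1126)]
[array([0.5439, 0.3284]), np.float64(-2.635), np.float64(0.1128)]
```

View pics/n4.png

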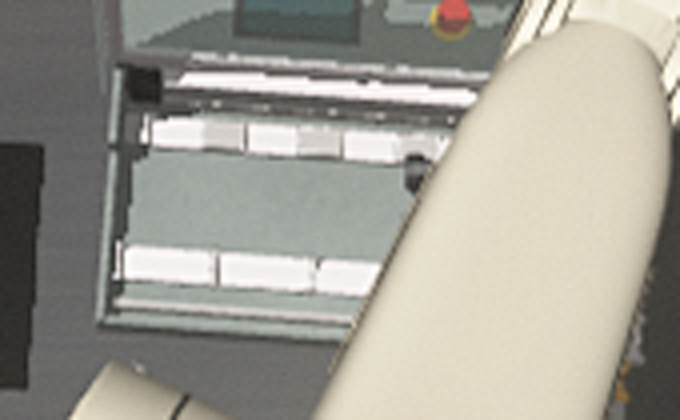

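```bash
python3 -m pendant '[0,-0.001,0.02,0,0,0,0, 0,-0.001,0.04,0,0,0,0, 0,-0.001,0.055,0,0,0,0, 0,-0.001,0.065,0,0,0,0, 0,-0.001,0.075,0,0,0,0, 0,-0.001,0.08,0,0,0,0, 0,-0.001,0.084,0,0,0,0, 0,-0.001,0.084,0,0,0,0, 0,-0.001,0.084,0,0,0,0, 0,-0.001,0.084,0,0,0,0]'; python3 -m pendant '[0,0,0,0,0,0,0.47, 0,0,0,0,0,0,0.47, 0,0,0,0,0,0,0.47, 0,0,0,0,0,0,0.47, 0,0,-0.03,0,0,0,0.47, 0,0,-0.08,0,0,0,0.47, 0,0,-0.14,0,0,0,0.47, 0,0,-0.2,0,0,0,0.47, 0,0,-0.24,0,0,0,0.47, 0,0,-0.24,0,0,0,0.47]';  python3 go.py .5271 .2252 .15 172.8
```

```text
clock: 15.6
eef_pos: [0.5572, -0.2871, 0.0585]
tool_rot: [0.04, 0.999, -0.002, 0.001]
ft_force: [1.1, 0.6, -3.8]
grip_width: 0.0181
grasp_force: 64.8
clock: 16.43
eef_pos: [0.5598, -0.2879, 0.1847]
tool_rot: [0.04, 0.999, -0.004, 0.005]
ft_force: [0.3, -0.2, 0.7]
grip_width: 0.04
grasp_force: 0.0
t 16.4 p [ 0.5598 -0.2879  0.1847] psi 175.42 tilt 0.76 j [-0.47  0.52  0.24  1.27 -0.   -0.39] F [ 0.3 -0.2  0.7] w 0.04 g 0.0
[0.148, 1.018, 0.06, -0.002, 0.003, 0.015]
```

```bash
python3 -m pendant '[0.01,0.08,0,-0.002,0.003,0.015,0.47, 0.02,0.16,0,-0.002,0.003,0.015,0.47, 0.035,0.24,0,-0.002,0.003,0.015,0.47, 0.045,0.32,0,-0.002,0.003,0.015,0.47, 0.06,0.4,0.01,-0.002,0.003,0.015,0.47, 0.07,0.48,0.02,-0.002,0.003,0.015,0.47, 0.08,0.56,0.03,-0.002,0.003,0.015,0.47, 0.09,0.64,0.04,-0.002,0.003,0.015,0.47, 0.105,0.72,0.05,-0.002,0.003,0.015,0.47, 0.12,0.8,0.06,-0.002,0.003,0.015,0.47]'
python3 - <<'E'
from rods import *; from st import *
show(); print(rel([.5271,.2252,.1],down(172.8)))
p,K,T=cam('top')
for r in rods(p,K,T): print([np.round(x,4) for x in r])
save('n4b.png',cv2.resize(p[120:225,270:440],None,fx=4,fy=4,interpolation=cv2.INTER_CUBIC))
E
```

```text
clock: 17.27
eef_pos: [0.5284, 0.1188, 0.1463]
tool_rot: [0.064, 0.998, 0.002, -0.004]
ft_force: [0.3, -0.1, -0.2]
grip_width: 0.0401
grasp_force: 0.0
t 17.3 p [0.5284 0.1188 0.1463] psi 172.71 tilt 0.54 j [ 0.22  0.4  -0.07  1.11  0.01  0.35] F [ 0.3 -0.1 -0.2] w 0.0401 g 0.0
[0.029, 0.211, 0.093, 0.001, -0.003, -0.0]
[array([0.5366, 0.4352]), np.float64(-13.5637), np.float64(0.1126)]
```

View pics/n4b.png

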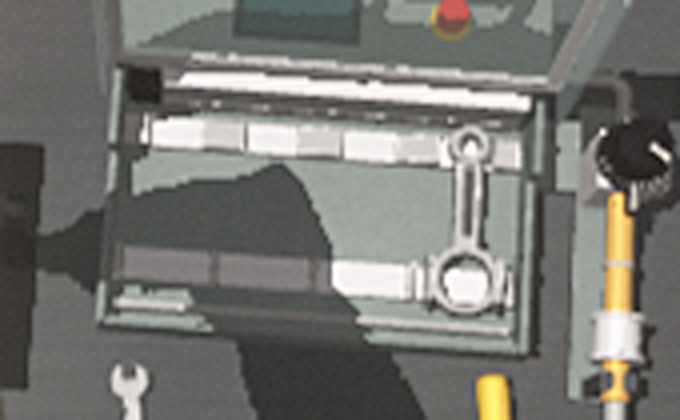

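Rod sits in nest 4 (big end at crop (466,285), small end (470,147)). Next, rod C.

```bash
python3 -m pendant '[0.012,0.08,0.03,0.001,-0.003,0,0.47, 0.022,0.16,0.06,0.001,-0.003,0,0.47, 0.029,0.211,0.09,0.001,-0.003,0,0.47, 0.029,0.211,0.1,0.001,-0.003,0,0.47, 0.029,0.211,0.1,0.001,-0.003,0,0.47, 0.029,0.211,0.1,0.001,-0.003,0,0.47, 0.029,0.211,0.1,0.001,-0.003,0,0.47, 0.029,0.211,0.1,0.001,-0.003,0,0.47, 0.029,0.211,0.1,0.001,-0.003,0,0.47, 0.029,0.211,0.1,0.001,-0.003,0,0.47]'; python3 go.py .5271 .2252 .0317 172.8;  python3 - <<'E'
from h import *
p,K,T=cam('side'); u,v=proj([.53,.225,.02],K,T).astype(int); save('r2.png',cv2.resize(p[v-75:v+75,u-100:u+100],None,fx=4,fy=4,interpolation=cv2.INTER_CUBIC))
E
```

```text
clock: 18.15
eef_pos: [0.5282, 0.2228, 0.0979]
tool_rot: [0.064, 0.998, 0.0, 0.001]
ft_force: [-1.2, -0.2, -0.1]
grip_width: 0.0396
grasp_force: 0.0
t 18.1 p [0.5282 0.2228 0.0979] psi 172.63 tilt 0.08 j [ 0.4   0.5  -0.05  1.02 -0.    0.53] F [-1.2 -0.2 -0.1] w 0.0396 g 0.0
[0.003, 0.005, 0.132, 0.0, 0.0, -0.001]
```

```bash
python3 -m pendant '[0.002,0.003,0.03,0,0,-0.001,0.47, 0.002,0.003,0.06,0,0,-0.001,0.47, 0.002,0.003,0.08,0,0,-0.001,0.47, 0.002,0.003,0.1,0,0,-0.001,0.47, 0.002,0.003,0.115,0,0,-0.001,0.47, 0.002,0.003,0.125,0,0,-0.001,0.47, 0.002,0.003,0.132,0,0,-0.001,0.47, 0.002,0.003,0.132,0,0,-0.001,0.47, 0.002,0.003,0.132,0,0,-0.001,0.47, 0.002,0.003,0.132,0,0,-0.001,0.47]'; python3 -m pendant '[0,0,0,0,0,0,0, 0,0,0,0,0,0,0, 0,0,0,0,0,0,0, 0,0,0,0,0,0,0, 0,0,0,0,0,0,0, 0,0,-0.04,0,0,0,0, 0,0,-0.08,0,0,0,0, 0,0,-0.14,0,0,0,0, 0,0,-0.2,0,0,0,0, 0,0,-0.26,0,0,0,0]'; python3 go.py .5617 -.2059 .16 175.35
```

```text
clock: 19.03
eef_pos: [0.5273, 0.2254, 0.0317]
tool_rot: [0.062, 0.998, -0.0, 0.001]
ft_force: [-0.3, -0.7, -0.1]
grip_width: 0.0399
grasp_force: 0.0
clock: 19.87
eef_pos: [0.5256, 0.2252, 0.1609]
tool_rot: [0.062, 0.998, -0.001, -0.001]
ft_force: [1.5, -0.2, -4.2]
grip_width: 0.0184
grasp_force: 60.5
t 19.9 p [0.5256 0.2252 0.1609] psi 172.91 tilt 0.18 j [0.4  0.44 0.04 1.17 0.   0.53] F [ 1.5 -0.2 -4.2] w 0.0184 g 60.5
[-0.178, -0.847, 0.002, -0.0, -0.001, -0.014]
```

```bash
python3 -m pendant '[-0.018,-0.08,0,0,0,-0.014,0, -0.036,-0.16,0,0,0,-0.014,0, -0.053,-0.24,0,0,0,-0.014,0, -0.07,-0.32,0,0,0,-0.014,0, -0.088,-0.4,0,0,0,-0.014,0, -0.105,-0.48,0,0,0,-0.014,0, -0.123,-0.56,0,0,0,-0.014,0, -0.14,-0.64,0,0,0,-0.014,0, -0.158,-0.72,0,0,0,-0.014,0, -0.175,-0.8,0,0,0,-0.014,0]'; python3 -m pendant '[-0.003,-0.047,0,0,0,0,0, -0.003,-0.047,0,0,0,0,0, -0.003,-0.047,0,0,0,0,0, -0.003,-0.047,0,0,0,0,0, -0.003,-0.047,0,0,0,0,0, -0.003,-0.047,0.04,0,0,0,0, -0.003,-0.047,0.08,0,0,0,0, -0.003,-0.047,0.1,0,0,0,0, -0.003,-0.047,0.12,0,0,0,0, -0.003,-0.047,0.12,0,0,0,0]'; python3 go.py .5617 -.2059 .0570 175.35
python3 - <<'E'
from rods import *
p,K,T=cam('top')
for r in rods(p,K,T): print([np.round(x,4) for x in r])
E
```

```text
clock: 20.7
eef_pos: [0.5634, -0.1839, 0.1601]
tool_rot: [0.04, 0.999, 0.001, -0.001]
ft_force: [1.3, 0.1, -5.4]
grip_width: 0.0187
grasp_force: 60.7
clock: 21.53
eef_pos: [0.5624, -0.2045, 0.0991]
tool_rot: [0.039, 0.999, 0.001, -0.002]
ft_force: [-0.1, 1.0, -5.3]
grip_width: 0.0183
grasp_force: 60.7
t 21.5 p [ 0.5624 -0.2045  0.0991] psi 175.51 tilt 0.24 j [-0.35  0.54  0.03  1.06 -0.   -0.27] F [-0.1  1.  -5.3] w 0.0183 g 60.7
[0.001, -0.003, 0.084, 0.0, -0.001, 0.001]
[array([0.5366, 0.4352]), np.float64(-13.5411), np.float64(0.1126)]
[array([0.5439, 0.3284]), np.float64(-2.6065), np.float64(0.1127)]
```

```bash
python3 -m pendant '[0,-0.002,0.02,0,0,0,0, 0,-0.002,0.04,0,0,0,0, 0,-0.002,0.055,0,0,0,0, 0,-0.002,0.065,0,0,0,0, 0,-0.002,0.075,0,0,0,0, 0,-0.002,0.08,0,0,0,0, 0,-0.002,0.085,0,0,0,0, 0,-0.002,0.085,0,0,0,0, 0,-0.002,0.085,0,0,0,0, 0,-0.002,0.085,0,0,0,0]'; python3 -m pendant '[0,0,0,0,0,0,0.47, 0,0,0,0,0,0,0.47, 0,0,0,0,0,0,0.47, 0,0,0,0,0,0,0.47, 0,0,-0.03,0,0,0,0.47, 0,0,-0.08,0,0,0,0.47, 0,0,-0.14,0,0,0,0.47, 0,0,-0.2,0,0,0,0.47, 0,0.06,-0.22,0,0,0,0.47, 0,0.14,-0.22,0,0,0,0.47]';  python3 go.py .5489 .3282 .15 177.4
```

```text
clock: 22.42
eef_pos: [0.564, -0.2072, 0.0593]
tool_rot: [0.04, 0.999, -0.0, 0.001]
ft_force: [-0.1, 0.4, -5.2]
grip_width: 0.0183
grasp_force: 60.8
clock: 23.25
eef_pos: [0.572, -0.14, 0.1738]
tool_rot: [0.043, 0.999, -0.002, 0.005]
ft_force: [1.2, -0.1, -0.2]
grip_width: 0.0401
grasp_force: 0.0
t 23.2 p [ 0.572  -0.14    0.1738] psi 175.09 tilt 0.61 j [-0.24  0.45  0.09  1.2  -0.   -0.15] F [ 1.2 -0.1 -0.2] w 0.0401 g 0.0
[0.127, 0.929, 0.044, -0.001, 0.003, -0.013]
```

```bash
python3 -m pendant '[0.01,0.08,0,-0.001,0.003,-0.013,0.47, 0.02,0.16,0,-0.001,0.003,-0.013,0.47, 0.035,0.24,0,-0.001,0.003,-0.013,0.47, 0.045,0.32,0,-0.001,0.003,-0.013,0.47, 0.06,0.4,0.01,-0.001,0.003,-0.013,0.47, 0.07,0.48,0.02,-0.001,0.003,-0.013,0.47, 0.08,0.56,0.03,-0.001,0.003,-0.013,0.47, 0.09,0.64,0.04,-0.001,0.003,-0.013,0.47, 0.1,0.72,0.04,-0.001,0.003,-0.013,0.47, 0.11,0.8,0.04,-0.001,0.003,-0.013,0.47]'
python3 - <<'E'
from rods import *; from st import *
show(); print(rel([.5489,.3282,.1],down(177.4)))
p,K,T=cam('top')
for r in rods(p,K,T): print([np.round(x,4) for x in r])
# nests 3, 4 from bores: underside .028
for r in rods(p,K,T,.028,box=(355,420,140,210),thr=215)+rods(p,K,T,.028,box=(355,420,140,210),thr=190): print('n',(r[0]-O)@np.array([X,Y]).T,r[1],r[2])
save('n3.png',cv2.resize(p[120:225,270:440],None,fx=4,fy=4,interpolation=cv2.INTER_CUBIC))
E
```

```text
clock: 24.08
eef_pos: [0.5459, 0.2678, 0.1489]
tool_rot: [0.019, 1.0, 0.002, -0.004]
ft_force: [1.3, -0.5, 0.3]
grip_width: 0.0403
grasp_force: 0.0
t 24.1 p [0.5459 0.2678 0.1489] psi 177.77 tilt 0.53 j [0.45 0.52 0.13 1.19 0.01 0.49] F [ 1.3 -0.5  0.3] w 0.0403 g 0.0
[-0.002, 0.121, 0.098, 0.001, -0.003, 0.002]
```

View pics/n3.png

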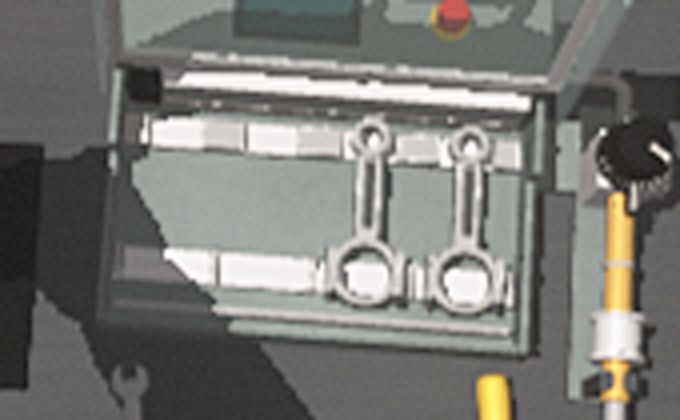

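Rods in nests 3 and 4 (big ends (365,275), (466,285)) sit between fins. Rod B next.

```bash
python3 -m pendant '[0,0.06,0.03,0.001,-0.003,0.002,0.47, -0.001,0.115,0.06,0.001,-0.003,0.002,0.47, -0.002,0.119,0.09,0.001,-0.003,0.002,0.47, -0.002,0.119,0.1,0.001,-0.003,0.002,0.47, -0.002,0.119,0.1,0.001,-0.003,0.002,0.47, -0.002,0.119,0.1,0.001,-0.003,0.002,0.47, -0.002,0.119,0.1,0.001,-0.003,0.002,0.47, -0.002,0.119,0.1,0.001,-0.003,0.002,0.47, -0.002,0.119,0.1,0.001,-0.003,0.002,0.47, -0.002,0.119,0.1,0.001,-0.003,0.002,0.47]'; python3 go.py .5489 .3282 .0317 177.4;  python3 - <<'E'
from rods import *
p,K,T=cam('side')
# side-view bores of all rods on the mat: bright blobs with holes
for r in rods(p,K,T,box=(180,330,230,360),thr=110): print([np.round(x,4) for x in r])
E
```

```text
clock: 24.97
eef_pos: [0.5499, 0.3251, 0.0998]
tool_rot: [0.023, 1.0, 0.0, 0.001]
ft_force: [0.3, -0.4, 0.4]
grip_width: 0.0399
grasp_force: 0.0
t 25.0 p [0.5499 0.3251 0.0998] psi 177.35 tilt 0.1 j [ 0.53  0.61  0.16  1.11 -0.    0.58] F [ 0.3 -0.4  0.4] w 0.0399 g 0.0
[0.002, 0.006, 0.136, 0.0, 0.001, -0.0]
[array([0.5388, 0.4262]), np.float64(-13.8901), np.float64(0.1134)]
```

```bash
python3 -m pendant '[0.001,0.004,0.03,0,0,0,0.47, 0.001,0.004,0.06,0,0,0,0.47, 0.001,0.004,0.08,0,0,0,0.47, 0.001,0.004,0.1,0,0,0,0.47, 0.001,0.004,0.12,0,0,0,0.47, 0.001,0.004,0.13,0,0,0,0.47, 0.001,0.004,0.136,0,0,0,0.47, 0.001,0.004,0.136,0,0,0,0.47, 0.001,0.004,0.136,0,0,0,0.47, 0.001,0.004,0.136,0,0,0,0.47]'; python3 -m pendant '[0,0,0,0,0,0,0, 0,0,0,0,0,0,0, 0,0,0,0,0,0,0, 0,0,0,0,0,0,0, 0,0,0,0,0,0,0, 0,0,-0.04,0,0,0,0, 0,0,-0.08,0,0,0,0, 0,0,-0.14,0,0,0,0, 0,0,-0.2,0,0,0,0, 0,0,-0.26,0,0,0,0]'; python3 go.py .5682 -.1262 .16 175.35
```

```text
clock: 25.85
eef_pos: [0.5494, 0.3277, 0.0315]
tool_rot: [0.023, 1.0, 0.0, 0.001]
ft_force: [-0.8, -0.3, -0.3]
grip_width: 0.04
grasp_force: 0.0
clock: 26.68
eef_pos: [0.5478, 0.3273, 0.1604]
tool_rot: [0.023, 1.0, -0.001, -0.001]
ft_force: [0.8, -0.6, -3.8]
grip_width: 0.0186
grasp_force: 61.1
t 26.7 p [0.5478 0.3273 0.1604] psi 177.41 tilt 0.17 j [0.54 0.57 0.25 1.25 0.   0.58] F [ 0.8 -0.6 -3.8] w 0.0186 g 61.1
[-0.082, -0.904, 0.002, -0.0, -0.001, 0.011]
```

```bash
python3 -m pendant '[-0.008,-0.08,0,0,0,0.011,0, -0.016,-0.16,0,0,0,0.011,0, -0.024,-0.24,0,0,0,0.011,0, -0.032,-0.32,0,0,0,0.011,0, -0.04,-0.4,0,0,0,0.011,0, -0.048,-0.48,0,0,0,0.011,0, -0.054,-0.56,0,0,0,0.011,0, -0.06,-0.64,0,0,0,0.011,0, -0.068,-0.72,0,0,0,0.011,0, -0.075,-0.8,0,0,0,0.011,0]'; python3 -m pendant '[-0.003,-0.06,0,0,0,0,0, -0.007,-0.104,0,0,0,0,0, -0.007,-0.104,0,0,0,0,0, -0.007,-0.104,0,0,0,0,0, -0.007,-0.104,0,0,0,0,0, -0.007,-0.104,0.04,0,0,0,0, -0.007,-0.104,0.08,0,0,0,0, -0.007,-0.104,0.1,0,0,0,0, -0.007,-0.104,0.12,0,0,0,0, -0.007,-0.104,0.12,0,0,0,0]'; python3 go.py .5682 -.1262 .0570 175.35
python3 - <<'E'
from rods import *
p,K,T=cam('top')
for r in rods(p,K,T): print([np.round(x,4) for x in r])
E
```

```text
clock: 27.52
eef_pos: [0.5674, -0.0753, 0.16]
tool_rot: [0.04, 0.999, 0.0, -0.001]
ft_force: [1.1, 0.3, -3.5]
grip_width: 0.0186
grasp_force: 61.2
clock: 28.35
eef_pos: [0.566, -0.1245, 0.0986]
tool_rot: [0.039, 0.999, 0.0, -0.002]
ft_force: [-0.8, 0.5, -3.4]
grip_width: 0.0184
grasp_force: 61.1
t 28.4 p [ 0.566  -0.1245  0.0986] psi 175.51 tilt 0.25 j [-0.22  0.51 -0.03  1.04 -0.   -0.14] F [-0.8  0.5 -3.4] w 0.0184 g 61.1
[-0.005, -0.003, 0.083, 0.0, -0.001, 0.001]
[array([0.5366, 0.4352]), np.float64(-13.5945), np.float64(0.1126)]
```

```bash
python3 -m pendant '[-0.004,-0.002,0.02,0,0,0,0, -0.004,-0.002,0.04,0,0,0,0, -0.004,-0.002,0.055,0,0,0,0, -0.004,-0.002,0.065,0,0,0,0, -0.004,-0.002,0.075,0,0,0,0, -0.004,-0.002,0.08,0,0,0,0, -0.004,-0.002,0.085,0,0,0,0, -0.004,-0.002,0.086,0,0,0,0, -0.004,-0.002,0.086,0,0,0,0, -0.004,-0.002,0.086,0,0,0,0]'; python3 -m pendant '[0,0,0,0,0,0,0.47, 0,0,0,0,0,0,0.47, 0,0,0,0,0,0,0.47, 0,0,0,0,0,0,0.47, 0,0,-0.03,0,0,0,0.47, 0,0,-0.08,0,0,0,0.47, 0,0,-0.14,0,0,0,0.47, 0,0,-0.2,0,0,0,0.47, 0,0.06,-0.22,0,0,0,0.47, 0,0.14,-0.22,0,0,0,0.47]';  python3 go.py .5415 .434 .15 166.4
```

```text
clock: 29.23
eef_pos: [0.5697, -0.1272, 0.0583]
tool_rot: [0.04, 0.999, -0.0, 0.0]
ft_force: [0.1, -0.2, -2.8]
grip_width: 0.0183
grasp_force: 61.2
clock: 30.07
eef_pos: [0.5778, -0.0596, 0.1728]
tool_rot: [0.043, 0.999, -0.001, 0.005]
ft_force: [0.5, 0.8, -0.3]
grip_width: 0.0397
grasp_force: 0.0
t 30.1 p [ 0.5778 -0.0596  0.1728] psi 175.09 tilt 0.57 j [-0.1   0.44  0.07  1.19 -0.   -0.02] F [ 0.5  0.8 -0.3] w 0.0397 g 0.0
[0.157, 0.977, 0.043, -0.0, 0.003, 0.048]
```

```bash
python3 -m pendant '[0.012,0.08,0,0,0.003,0.048,0.47, 0.025,0.16,0,0,0.003,0.048,0.47, 0.038,0.24,0,0,0.003,0.048,0.47, 0.05,0.32,0,0,0.003,0.048,0.47, 0.062,0.4,0.01,0,0.003,0.048,0.47, 0.075,0.48,0.02,0,0.003,0.048,0.47, 0.09,0.56,0.03,0,0.003,0.048,0.47, 0.1,0.64,0.04,0,0.003,0.048,0.47, 0.115,0.72,0.04,0,0.003,0.048,0.47, 0.13,0.8,0.04,0,0.003,0.048,0.47]'
python3 - <<'E'
from rods import *; from st import *
show(); print(rel([.5415,.434,.1],down(166.4)))
for n,b,t in (('top',(150,282,150,220),75),('side',(180,330,230,360),110)):
  p,K,T=cam(n)
  for r in rods(p,K,T,box=b,thr=t): print(n,[np.round(x,4) for x in r])
  save(n+'A.png',p)
E
```

```text
clock: 30.9
eef_pos: [0.5416, 0.3485, 0.1477]
tool_rot: [0.115, 0.993, -0.0, -0.005]
ft_force: [2.4, 0.5, 0.2]
grip_width: 0.0405
grasp_force: 0.0
t 30.9 p [0.5416 0.3485 0.1477] psi 166.78 tilt 0.52 j [0.57 0.59 0.25 1.24 0.01 0.8 ] F [2.4 0.5 0.2] w 0.0405 g 0.0
[0.038, 0.167, 0.096, -0.0, -0.003, 0.002]
side [array([0.5389, 0.4262]), np.float64(-13.8514), np.float64(0.1135)]
```

Rod A unmoved (side view same as before).

```bash
python3 -m pendant '[0.02,0.08,0.03,0,-0.003,0.002,0.47, 0.037,0.16,0.06,0,-0.003,0.002,0.47, 0.037,0.166,0.09,0,-0.003,0.002,0.47, 0.037,0.166,0.1,0,-0.003,0.002,0.47, 0.037,0.166,0.1,0,-0.003,0.002,0.47, 0.037,0.166,0.1,0,-0.003,0.002,0.47, 0.037,0.166,0.1,0,-0.003,0.002,0.47, 0.037,0.166,0.1,0,-0.003,0.002,0.47, 0.037,0.166,0.1,0,-0.003,0.002,0.47, 0.037,0.166,0.1,0,-0.003,0.002,0.47]'; python3 go.py .5415 .434 .0317 166.4
```

```text
clock: 31.83
eef_pos: [0.5434, 0.4312, 0.0992]
tool_rot: [0.119, 0.993, 0.0, 0.001]
ft_force: [-0.3, -0.2, 0.8]
grip_width: 0.0402
grasp_force: 0.0
t 31.8 p [0.5434 0.4312 0.0992] psi 166.35 tilt 0.09 j [ 0.67  0.72  0.35  1.2  -0.    0.91] F [-0.3 -0.2  0.8] w 0.0402 g 0.0
[0.005, 0.005, 0.135, 0.0, 0.0, -0.0]
```

```bash
python3 -m pendant '[0.002,0.003,0.03,0,0,0,0.47, 0.002,0.003,0.06,0,0,0,0.47, 0.002,0.003,0.08,0,0,0,0.47, 0.002,0.003,0.1,0,0,0,0.47, 0.002,0.003,0.12,0,0,0,0.47, 0.002,0.003,0.13,0,0,0,0.47, 0.002,0.003,0.135,0,0,0,0.47, 0.002,0.003,0.135,0,0,0,0.47, 0.002,0.003,0.135,0,0,0,0.47, 0.002,0.003,0.135,0,0,0,0.47]'; python3 -m pendant '[0,0,0,0,0,0,0, 0,0,0,0,0,0,0, 0,0,0,0,0,0,0, 0,0,0,0,0,0,0, 0,0,0,0,0,0,0, 0,0,-0.04,0,0,0,0, 0,0,-0.08,0,0,0,0, 0,0,-0.14,0,0,0,0, 0,0,-0.2,0,0,0,0, 0,0,-0.26,0,0,0,0]'; python3 go.py .5747 -.0464 .16 175.35
python3 - <<'E'
from h import *
p,K,T=cam('top');save('n2.png',cv2.resize(p[120:225,270:440],None,fx=4,fy=4,interpolation=cv2.INTER_CUBIC))
E
```

```text
clock: 32.67
eef_pos: [0.5426, 0.4337, 0.0312]
tool_rot: [0.118, 0.993, 0.0, 0.001]
ft_force: [0.1, -0.2, 0.5]
grip_width: 0.0402
grasp_force: 0.0
clock: 33.5
eef_pos: [0.5412, 0.4332, 0.1597]
tool_rot: [0.118, 0.993, -0.001, -0.001]
ft_force: [0.6, 0.4, -4.3]
grip_width: 0.0183
grasp_force: 61.3
t 33.5 p [0.5412 0.4332 0.1597] psi 166.43 tilt 0.2 j [ 0.68  0.68  0.45  1.34 -0.    0.91] F [ 0.6  0.4 -4.3] w 0.0183 g 61.3
[-0.29, -0.917, 0.001, -0.001, -0.001, -0.05]
```

```bash
python3 -m pendant '[-0.025,-0.08,0,0,0,-0.05,0, -0.05,-0.16,0,0,0,-0.05,0, -0.075,-0.24,0,0,0,-0.05,0, -0.1,-0.32,0,0,0,-0.05,0, -0.125,-0.4,0,0,0,-0.05,0, -0.15,-0.48,0,0,0,-0.05,0, -0.175,-0.56,0,0,0,-0.05,0, -0.2,-0.64,0,0,0,-0.05,0, -0.22,-0.72,0,0,0,-0.05,0, -0.25,-0.8,0,0,0,-0.05,0]'
python3 - <<'E'
from st import *
show(); w=W(.004,.117); print(w,rel([*w,.11],down(175.35)))
E
```

```text
clock: 34.38
eef_pos: [0.568, 0.0162, 0.1596]
tool_rot: [0.04, 0.999, -0.0, -0.001]
ft_force: [0.3, -0.0, -4.4]
grip_width: 0.0185
grasp_force: 61.4
t 34.4 p [0.568  0.0162 0.1596] psi 175.44 tilt 0.11 j [ 0.03  0.43  0.02  1.16 -0.    0.11] F [ 0.3 -0.  -4.4] w 0.0185 g 61.4
[ 0.56947188 -0.04900938] [-0.014, -0.13, 0.099, -0.0, -0.001, 0.001]
```

View pics/n2.png

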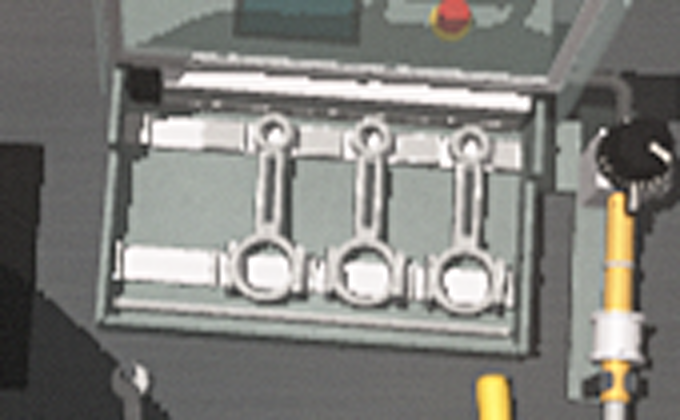

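Three rods seated in nests 2, 3, 4. Now the last into nest 1, kept slightly forward/right of the marking head.

```bash
python3 -m pendant '[-0.007,-0.07,0,0,0,0,0, -0.014,-0.127,0.01,0,0,0,0, -0.014,-0.127,0.03,0,0,0,0, -0.014,-0.127,0.06,0,0,0,0, -0.014,-0.127,0.09,0,0,0,0, -0.014,-0.127,0.11,0,0,0,0, -0.014,-0.127,0.11,0,0,0,0, -0.014,-0.127,0.11,0,0,0,0, -0.014,-0.127,0.11,0,0,0,0, -0.014,-0.127,0.11,0,0,0,0]'; python3 go.py .5695 -.049 .0565 175.35
```

```text
clock: 35.22
eef_pos: [0.5722, -0.0458, 0.1069]
tool_rot: [0.04, 0.999, -0.001, 0.001]
ft_force: [0.9, 0.1, -4.1]
grip_width: 0.0184
grasp_force: 61.5
t 35.2 p [ 0.5722 -0.0458  0.1069] psi 175.45 tilt 0.15 j [-0.08  0.49 -0.04  1.04 -0.   -0.  ] F [ 0.9  0.1 -4.1] w 0.0184 g 61.5
[0.005, -0.007, 0.101, -0.0, 0.001, 0.001]
```

```bash
python3 -m pendant '[0.004,-0.005,0.01,0,0,0,0, 0.006,-0.005,0.03,0,0,0,0, 0.006,-0.005,0.05,0,0,0,0, 0.006,-0.005,0.07,0,0,0,0, 0.006,-0.005,0.085,0,0,0,0, 0.006,-0.005,0.095,0,0,0,0, 0.006,-0.005,0.101,0,0,0,0, 0.006,-0.005,0.101,0,0,0,0, 0.006,-0.005,0.101,0,0,0,0, 0.006,-0.005,0.101,0,0,0,0]'; python3 go.py .5695 -.049 .0565 175.35;  python3 -m pendant '[0,0,0,0,0,0,0.47, 0,0,0,0,0,0,0.47, 0,0,0,0,0,0,0.47, 0,0,0,0,0,0,0.47, 0,0,-0.03,0,0,0,0.47, 0,0,-0.08,0,0,0,0.47, 0,0,-0.14,0,0,0,0.47, 0,0,-0.2,0,0,0,0.47, 0.06,0,-0.28,0,0,0,0.47, 0.14,0,-0.36,0,0,0,0.47]'; python3 go.py .56 -.165 .42 85.35
```

```text
clock: 36.05
eef_pos: [0.5687, -0.0485, 0.0626]
tool_rot: [0.04, 0.999, -0.001, 0.002]
ft_force: [-15.0, 1.8, 41.2]
grip_width: 0.0183
grasp_force: 67.7
t 36.0 p [ 0.5687 -0.0485  0.0626] psi 175.42 tilt 0.29 j [-0.08  0.53 -0.1   0.93 -0.   -0.  ] F [-15.    1.8  41.2] w 0.0183 g 67.7
[-0.002, -0.001, 0.012, -0.0, 0.002, 0.0]
clock: 36.88
eef_pos: [0.5151, -0.044, 0.2191]
tool_rot: [0.04, 0.999, -0.001, 0.0]
ft_force: [0.4, 0.7, 0.4]
grip_width: 0.0395
grasp_force: 0.0
t 36.9 p [ 0.5151 -0.044   0.2191] psi 175.42 tilt 0.06 j [-0.08  0.29 -0.02  1.25 -0.   -0.  ] F [0.4 0.7 0.4] w 0.0395 g 0.0
[-0.109, -0.234, -0.401, -0.0, 0.0, 0.5]
```

```bash
python3 -m pendant '[0,0.08,0,0,0,0,0.47, 0,0.16,0,0,0,0,0.47, 0,0.24,0,0,0,0,0.47, 0,0.32,0,0,0,0,0.47, 0,0.4,0,0,0,0,0.47, 0,0.4,0,0,0,0,0.47, 0,0.4,0,0,0,0,0.47, 0,0.4,0,0,0,0,0.47, 0,0.4,0,0,0,0,0.47, 0,0.4,0,0,0,0,0.47]'
python3 - <<'E'
from h import *
p,K,T=cam('top');q,K2,T2=cam('side'); u,v=proj([.57,-.05,.03],K2,T2).astype(int); print(u,v)
a=cv2.resize(p[130:215,285:385],(500,425),interpolation=cv2.INTER_CUBIC); b=cv2.resize(q[v-25:v+25,u-35:u+35],(595,425),interpolation=cv2.INTER_CUBIC)
save('n1.png',cv2.resize(np.hstack([a,b]),(800,310)))
E
```

```text
clock: 37.72
eef_pos: [0.5303, 0.154, 0.2183]
tool_rot: [0.041, 0.999, -0.001, -0.0]
ft_force: [-0.8, -0.3, -0.3]
grip_width: 0.0402
grasp_force: 0.0
291 215
```

View pics/n1.png

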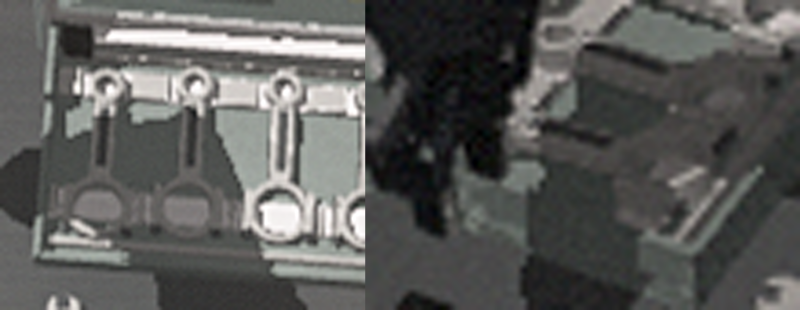

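Rod 1 appears ~4 mm forward, big end possibly on the front stop (crop (80,237)). I'll regrip, lift, shift it rearward 6 mm and set it down again.

Run:
```python
from st import *
show(); print(W(.0035,.117),W(.009,.1165)); print(rel([*W(.0035,.117),.12],down(175.35)))
```

```text
t 37.8 p [0.5304 0.1541 0.2185] psi 175.29 tilt 0.07 j [ 0.28  0.36  0.07  1.28 -0.    0.37] F [-0.2 -0.7 -0. ] w 0.04 g 0.0
[ 0.56897352 -0.04896884] [ 0.57441489 -0.04991308]
[-0.11, -0.398, 0.198, -0.0, 0.0, -0.0]
```

```bash
python3 -m pendant '[-0.022,-0.08,0,0,0,0,0.47, -0.044,-0.16,0,0,0,0,0.47, -0.066,-0.24,0,0,0,0,0.47, -0.088,-0.32,0,0,0,0,0.47, -0.11,-0.398,0.04,0,0,0,0.47, -0.11,-0.398,0.1,0,0,0,0.47, -0.11,-0.398,0.15,0,0,0,0.47, -0.11,-0.398,0.198,0,0,0,0.47, -0.11,-0.398,0.198,0,0,0,0.47, -0.11,-0.398,0.198,0,0,0,0.47]'; python3 go.py .569 -.049 .058 175.35
```

```text
clock: 38.65
eef_pos: [0.5679, -0.0482, 0.1188]
tool_rot: [0.041, 0.999, -0.0, -0.002]
ft_force: [-0.2, -0.2, -0.1]
grip_width: 0.0402
grasp_force: 0.0
t 38.6 p [ 0.5679 -0.0482  0.1188] psi 175.34 tilt 0.19 j [-0.08  0.47 -0.03  1.07 -0.   -0.  ] F [-0.2 -0.2 -0.1] w 0.0402 g 0.0
[-0.003, -0.001, 0.122, -0.0, -0.001, -0.0]
```

```bash
python3 -m pendant '[0,-0.001,0.03,0,0,0,0.47, 0,-0.001,0.06,0,0,0,0.47, 0,-0.001,0.08,0,0,0,0.47, 0,-0.001,0.1,0,0,0,0.47, 0,-0.001,0.11,0,0,0,0.47, 0,-0.001,0.119,0,0,0,0.47, 0,-0.001,0.119,0,0,0,0.47, 0,-0.001,0.119,0,0,0,0.47, 0,-0.001,0.119,0,0,0,0.47, 0,-0.001,0.119,0,0,0,0.47]';  python3 -m pendant '[0,0,0,0,0,0,0, 0,0,0,0,0,0,0, 0,0,0,0,0,0,0, 0,0,0,0,0,0,0, 0,0,0,0,0,0,0, 0,0,-0.02,0,0,0,0, 0,0,-0.04,0,0,0,0, -0.006,0,-0.04,0,0,0,0, -0.012,0,-0.04,0,0,0,0, -0.012,0,-0.04,0,0,0,0]'; python3 go.py .5744 -.0495 .056 175.35
```

```text
clock: 39.48
eef_pos: [0.5697, -0.048, 0.0609]
tool_rot: [0.04, 0.999, -0.001, 0.001]
ft_force: [1.3, -0.6, 0.0]
grip_width: 0.0402
grasp_force: 0.0
clock: 40.32
eef_pos: [0.5759, -0.0484, 0.0802]
tool_rot: [0.04, 0.999, -0.0, 0.001]
ft_force: [-0.0, 0.4, -3.6]
grip_width: 0.0186
grasp_force: 59.3
t 40.3 p [ 0.5759 -0.0484  0.0802] psi 175.43 tilt 0.08 j [-0.08  0.52 -0.06  0.99 -0.   -0.  ] F [-0.   0.4 -3.6] w 0.0186 g 59.3
[0.003, -0.002, 0.048, -0.0, 0.0, 0.0]
```

```bash
python3 -m pendant '[0.001,-0.001,0.01,0,0,0,0, 0.001,-0.001,0.015,0,0,0,0, 0.001,-0.001,0.02,0,0,0,0, 0.001,-0.001,0.025,0,0,0,0, 0.001,-0.001,0.03,0,0,0,0, 0.001,-0.001,0.034,0,0,0,0, 0.001,-0.001,0.038,0,0,0,0, 0.001,-0.001,0.04,0,0,0,0, 0.001,-0.001,0.04,0,0,0,0, 0.001,-0.001,0.04,0,0,0,0]'; python3 go.py .5744 -.0495 .056 175.35
```

```text
clock: 41.15
eef_pos: [0.5747, -0.049, 0.0607]
tool_rot: [0.04, 0.999, -0.001, 0.0]
ft_force: [-1.5, -0.7, -2.7]
grip_width: 0.0187
grasp_force: 59.6
t 41.1 p [ 0.5747 -0.049   0.0607] psi 175.42 tilt 0.07 j [-0.08  0.54 -0.08  0.94 -0.   -0.  ] F [-1.5 -0.7 -2.7] w 0.0187 g 59.6
[0.001, -0.001, 0.009, -0.0, 0.0, 0.0]
```

```bash
python3 -m pendant '[0,0,0.003,0,0,0,0, 0,0,0.006,0,0,0,0, 0,0,0.009,0,0,0,0, 0,0,0.012,0,0,0,0, 0,0,0.012,0,0,0,0, 0,0,0.012,0,0,0,0, 0,0,0.012,0,0,0,0, 0,0,0.012,0,0,0,0, 0,0,0.012,0,0,0,0, 0,0,0.012,0,0,0,0]'; python3 go.py .5744 -.0495 .056 175.35;python3 -m pendant '[0,0,0,0,0,0,0.47, 0,0,0,0,0,0,0.47, 0,0,0,0,0,0,0.47, 0,0,0,0,0,0,0.47, 0,0,-0.03,0,0,0,0.47, 0,0,-0.08,0,0,0,0.47, 0,0,-0.14,0,0,0,0.47, 0,0.02,-0.2,0,0,0,0.47, 0.06,0.1,-0.28,0,0,0,0.47, 0.12,0.18,-0.32,0,0,0,0.47]'; python3 -m pendant '[0.08,0.05,0,0,0,0,0.47, 0.16,0.1,0,0,0,0,0.47, 0.22,0.15,0,0,0,0,0.47, 0.28,0.2,0,0,0,0,0.47, 0.34,0.2,0,0,0,0,0.47, 0.34,0.2,0,0,0,0,0.47, 0.34,0.2,0,0,0,0,0.47, 0.34,0.2,0,0,0,0,0.47, 0.34,0.2,0,0,0,0,0.47, 0.34,0.2,0,0,0,0,0.47]'
python3 - <<'E'
from rods import *; from st import *
show()
p,K,T=cam('top')
for t in (90,140,170,190,205,215):
  for r in rods(p,K,T,.028,box=(292,420,130,215),thr=t): print(t,((r[0]-O)@np.array([X,Y]).T).round(4),r[1].round(2),r[2].round(4))
save('n1b.png',cv2.resize(p[125:220,280:420],None,fx=5,fy=5,interpolation=cv2.INTER_CUBIC))
E
```

```text
clock: 41.98
eef_pos: [0.5744, -0.0489, 0.0549]
tool_rot: [0.04, 0.999, -0.0, 0.0]
ft_force: [-5.3, 0.4, 5.0]
grip_width: 0.0186
grasp_force: 60.5
t 42.0 p [ 0.5744 -0.0489  0.0549] psi 175.42 tilt 0.06 j [-0.08  0.55 -0.09  0.93 -0.   -0.  ] F [-5.3  0.4  5. ] w 0.0186 g 60.5
[-0.0, -0.001, -0.002, -0.0, 0.0, 0.0]
clock: 42.82
eef_pos: [0.5401, 0.0196, 0.2016]
tool_rot: [0.042, 0.999, -0.0, 0.003]
ft_force: [0.7, 1.3, 0.1]
grip_width: 0.0399
grasp_force: 0.0
clock: 43.65
eef_pos: [0.378, 0.1331, 0.1989]
tool_rot: [0.041, 0.999, -0.0, 0.001]
ft_force: [0.2, 0.3, 0.1]
grip_width: 0.0403
grasp_force: 0.0
t 43.6 p [0.378  0.1331 0.1989] psi 175.33 tilt 0.08 j [ 0.34  0.08 -0.34  1.15 -0.    0.42] F [0.2 0.3 0.1] w 0.0403 g 0.0
170 [ 0.0136 -0.1197] -5.13 0.1068
190 [ 0.0132 -0.12  ] -4.91 0.1071
190 [ 0.0137 -0.0375] -5.68 0.1063
190 [0.0105 0.0441] -5.68 0.1105
190 [0.0062 0.1241] -6.28 0.1119
```

View pics/n1b.png

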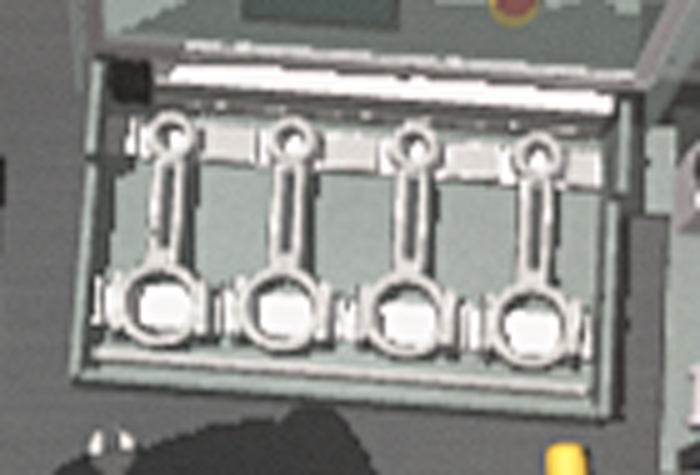

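All four rods lie in their nests: big ends (160,305), (283,310), (408,315), (530,328), small ends in their slots. Now back to the guard.

Run:
```python
from st import *
show()
bar=np.array([.7114,-.1799,.328]); q0=down(85.35); q=q0*R.from_euler('x',-20,degrees=True); zt=q.apply([0,0,1]); print(zt)
Y1=q0
print(rel([.55,-.165,.40],q))
```

```text
t 43.7 p [0.3778 0.133  0.1988] psi 175.33 tilt 0.07 j [ 0.34  0.08 -0.34  1.15 -0.    0.42] F [ 0.3 -0.4  1. ] w 0.0403 g 0.0
[ 0.34089439 -0.02772714 -0.93969262]
[-0.392, -0.566, -0.402, -0.087, -0.087, 0.494]
```

```bash
python3 -m pendant '[-0.04,-0.06,-0.08,-0.087,-0.087,0.494,0.3, -0.08,-0.12,-0.16,-0.087,-0.087,0.494,0.3, -0.12,-0.18,-0.22,-0.087,-0.087,0.494,0.3, -0.16,-0.24,-0.28,-0.087,-0.087,0.494,0.3, -0.2,-0.3,-0.34,-0.087,-0.087,0.494,0.3, -0.24,-0.36,-0.4,-0.087,-0.087,0.494,0.3, -0.28,-0.42,-0.402,-0.087,-0.087,0.494,0.3, -0.32,-0.48,-0.402,-0.087,-0.087,0.494,0.3, -0.36,-0.52,-0.402,-0.087,-0.087,0.494,0.3, -0.392,-0.566,-0.402,-0.087,-0.087,0.494,0.3]'
python3 - <<'E'
from st import *
bar=np.array([.7114,-.1799,.328]); q=down(85.35)*R.from_euler('x',-20,degrees=True); zt=q.apply([0,0,1])
show(); print(rel(bar-.075*zt,q))
E
```

```text
clock: 44.53
eef_pos: [0.5506, -0.1671, 0.4017]
tool_rot: [0.603, 0.785, 0.096, 0.106]
ft_force: [1.0, 0.2, -0.7]
grip_width: 0.0255
grasp_force: 0.0
t 44.5 p [ 0.5506 -0.1671  0.4017] psi 104.57 tilt 16.49 j [-0.35  0.18  0.26  1.39  0.12  0.97] F [ 1.   0.2 -0.7] w 0.0255 g 0.0
[-0.088, 0.243, 0.082, -0.018, -0.018, 0.106]
```

```bash
python3 -m pendant '[-0.02,0.04,0.02,-0.018,-0.018,0.106,0.33, -0.03,0.08,0.03,-0.018,-0.018,0.106,0.33, -0.04,0.12,0.04,-0.018,-0.018,0.106,0.33, -0.05,0.16,0.05,-0.018,-0.018,0.106,0.33, -0.07,0.2,0.07,-0.018,-0.018,0.106,0.33, -0.088,0.243,0.082,-0.018,-0.018,0.106,0.33, -0.088,0.243,0.082,-0.018,-0.018,0.106,0.33, -0.088,0.243,0.082,-0.018,-0.018,0.106,0.33, -0.088,0.243,0.082,-0.018,-0.018,0.106,0.33, -0.088,0.243,0.082,-0.018,-0.018,0.106,0.33]'
python3 - <<'E'
from st import *
bar=np.array([.7114,-.1799,.328]); q=down(85.35)*R.from_euler('x',-20,degrees=True); zt=q.apply([0,0,1])
show(); print(rel(bar-.008*zt,q))
p,K,T=cam('side'); 
# dark handle bar pixels: where the model puts the ends of the bar, and the darkest blob there
for s in(-.056,0,.056): print(proj(bar+np.r_[s*Y,0],K,T).round(1))
u,v=proj(bar,K,T).round().astype(int); g=p[v-14:v+15,u-26:u+27].min(2); 
for r in g[::1,::2]: print(''.join('#' if x<40 else '+' if x<80 else '.' for x in r))
E
```

```text
clock: 45.37
eef_pos: [0.6838, -0.1738, 0.3968]
tool_rot: [0.721, 0.671, 0.117, 0.126]
ft_force: [0.4, 0.2, -0.1]
grip_width: 0.0284
grasp_force: 0.0
t 45.4 p [ 0.6838 -0.1738  0.3968] psi 85.84 tilt 19.78 j [-0.28  0.4   0.53  1.36  0.07  1.38] F [ 0.4  0.2 -0.1] w 0.0284 g 0.0
[-0.008, 0.006, 0.132, -0.001, -0.001, 0.003]
[274.3 113.3]
[266.  120.8]
[257.3 128.5]
++++++++++##.####.######+++
++++++++++#+.####.######+++
++++++++++#+####+.#####++++
++++++++++######++#####++++
++++++++++######++####+++++
++++++++++######+#####++++.
++++++++++######.####+++++.
++++++++++######.####++++..
++++++++++######+###+++++..
++++++++++##########++++.+.
++++++++++#########+++++...
++++++++++##########+++++..
++++++++++##########+++.+..
+++++++++++#########+++.+.+
++++++++++########+##+.+..+
+++++++++++######++##..+..+
+++++++++++######++##++...+
+++++++++++#####+++++.+...+
##++++++++######+++.......+
####++++++#####++++.+.....+
######++++#####+++.++.....+
########+#####++++.++.....+
##############+++..+......+
#############+++...+......+
#############+++..........+
############+++...........+
############+++...........+
############++............+
############++............+
```

```bash
python3 -m pendant '[-0.004,0.003,0.015,-0.001,-0.001,0.003,0.33, -0.008,0.006,0.03,-0.001,-0.001,0.003,0.33, -0.008,0.006,0.045,-0.001,-0.001,0.003,0.33, -0.008,0.006,0.06,-0.001,-0.001,0.003,0.33, -0.008,0.006,0.075,-0.001,-0.001,0.003,0.33, -0.008,0.006,0.09,-0.001,-0.001,0.003,0.33, -0.008,0.006,0.1,-0.001,-0.001,0.003,0.33, -0.008,0.006,0.11,-0.001,-0.001,0.003,0.33, -0.008,0.006,0.12,-0.001,-0.001,0.003,0.33, -0.008,0.006,0.13,-0.001,-0.001,0.003,0.33]'
python3 - <<'E'
from st import *
bar=np.array([.7114,-.1799,.328]); q=down(85.35)*R.from_euler('x',-20,degrees=True); zt=q.apply([0,0,1])
show(); print(rel(bar-.008*zt,q))
E
python3 -m pendant '[0,0,0,0,0,0,0, 0,0,0,0,0,0,0, 0,0,0,0,0,0,0, 0,0,0,0,0,0,0, 0,0,0,0,0,0,0, 0,0,0,0,0,0,0, 0,0,0,0,0,0,0, 0,0,0,0,0,0,0, 0,0,0,0,0,0,0, 0,0,0,0,0,0,0]'; python3 go.py .7114 -.1799 .3359 85.35
```

```text
clock: 46.25
eef_pos: [0.7091, -0.1791, 0.336]
tool_rot: [0.724, 0.667, 0.117, 0.128]
ft_force: [0.8, 0.5, 1.2]
grip_width: 0.028
grasp_force: 0.0
t 46.2 p [ 0.7091 -0.1791  0.336 ] psi 85.31 tilt 19.98 j [-0.27  0.44  0.44  1.23  0.06  1.39] F [0.8 0.5 1.2] w 0.028 g 0.0
[-0.001, -0.001, 0.001, -0.0, 0.0, -0.0]
clock: 47.08
eef_pos: [0.708, -0.179, 0.3347]
tool_rot: [0.725, 0.668, 0.116, 0.126]
ft_force: [-3.0, 0.9, -9.8]
grip_width: 0.0116
grasp_force: 58.5
t 47.1 p [ 0.708  -0.179   0.3347] psi 85.31 tilt 19.76 j [-0.27  0.45  0.44  1.23  0.06  1.39] F [-3.   0.9 -9.8] w 0.0116 g 58.5
[-0.001, 0.007, 0.0, 0.11, 0.0, -0.0]
```

```bash
cat > arc.py <<'E'
import sys; from st import *
d,dth,t1,n=float(sys.argv[1]),float(sys.argv[2]),float(sys.argv[3]),int(sys.argv[4])   # bar depth, total guard change, final tilt, rows
HX=.104; o=bot.get_obs(); p0=o['eef_pos']; q0=R.from_quat(o['tool_rot']); z=q0.apply([0,0,1])
m=q0.as_matrix(); t0=np.degrees(np.arccos(-m[2,2]))*(1 if z[:2]@X>0 else -1)
b=p0+d*z; bx,by=(b[:2]-O)@X,(b[:2]-O)@Y; v=np.array([bx-HX,b[2]-.106]); r=np.linalg.norm(v); th=np.pi-np.arctan2(v[1],v[0])
show(); print('r',r.round(4),'guard',round(th+.119,3),'y',by.round(4),'tilt',t0.round(1))
for k in range(1,n+1):
    a=th+dth*k/n; t=t0+(t1-t0)*k/n; q=down(85.35)*R.from_euler('x',-t,degrees=True)
    P=np.r_[O+(HX-r*np.cos(a))*X+by*Y,.106+r*np.sin(a)]-d*q.apply([0,0,1])
    print([x for x in rel(P,q,p0,q0)])
E
python3 arc.py .015 -.5 10 10
```

```text
t 47.1 p [ 0.708  -0.179   0.3347] psi 85.31 tilt 19.76 j [-0.27  0.45  0.44  1.23  0.06  1.39] F [-3.   0.9 -9.8] w 0.0116 g 58.5
r 0.2212 guard 1.935 y -0.0013 tilt 19.8
[-0.0, -0.018, -0.012, 0.005, 0.0, -0.0]
[-0.0, -0.037, -0.023, 0.011, 0.0, -0.0]
[-0.0, -0.056, -0.033, 0.016, 0.0, -0.0]
[-0.0, -0.076, -0.042, 0.022, 0.0, -0.0]
[-0.0, -0.096, -0.049, 0.027, 0.0, -0.0]
[-0.0, -0.117, -0.056, 0.033, 0.0, -0.0]
[-0.0, -0.137, -0.062, 0.038, 0.0, -0.0]
[-0.0, -0.159, -0.067, 0.043, 0.0, -0.0]
[-0.0, -0.18, -0.07, 0.049, 0.0, -0.0]
[-0.0, -0.201, -0.073, 0.054, 0.0, -0.0]
```

```bash
python3 -m pendant '[0,-0.018,-0.012,0.005,0,0,0, 0,-0.037,-0.023,0.011,0,0,0, 0,-0.056,-0.033,0.016,0,0,0, 0,-0.076,-0.042,0.022,0,0,0, 0,-0.096,-0.049,0.027,0,0,0, 0,-0.117,-0.056,0.033,0,0,0, 0,-0.137,-0.062,0.038,0,0,0, 0,-0.159,-0.067,0.043,0,0,0, 0,-0.18,-0.07,0.049,0,0,0, 0,-0.201,-0.073,0.054,0,0,0]'; python3 arc.py .015 -.5 0 10
```

```text
clock: 47.92
eef_pos: [0.6041, -0.17, 0.3413]
tool_rot: [0.732, 0.675, 0.064, 0.07]
ft_force: [5.7, 3.2, -3.6]
grip_width: 0.0115
grasp_force: 59.2
t 47.9 p [ 0.6041 -0.17    0.3413] psi 85.38 tilt 10.84 j [-0.29  0.34  0.35  1.39  0.04  1.36] F [ 5.7  3.2 -3.6] w 0.0115 g 59.2
r 0.2268 guard 1.454 y -0.0007 tilt 10.8
[0.0, -0.022, 0.002, 0.006, 0.0, 0.0]
[0.0, -0.044, 0.004, 0.012, 0.0, 0.0]
[0.0, -0.066, 0.008, 0.018, 0.0, 0.0]
[0.0, -0.087, 0.013, 0.024, 0.0, 0.0]
[0.0, -0.109, 0.019, 0.03, 0.0, 0.0]
[0.0, -0.13, 0.027, 0.036, 0.0, 0.0]
[0.0, -0.15, 0.035, 0.042, 0.0, 0.0]
[0.0, -0.17, 0.044, 0.048, 0.0, 0.0]
[0.0, -0.19, 0.055, 0.054, 0.0, 0.0]
[0.0, -0.209, 0.066, 0.06, 0.0, 0.0]
```

```bash
python3 -m pendant '[0,-0.022,0.003,0.006,0,0,0, 0,-0.044,0.006,0.012,0,0,0, 0,-0.066,0.01,0.018,0,0,0, 0,-0.087,0.015,0.024,0,0,0, 0,-0.109,0.022,0.03,0,0,0, 0,-0.13,0.03,0.036,0,0,0, 0,-0.15,0.039,0.042,0,0,0, 0,-0.17,0.048,0.048,0,0,0, 0,-0.19,0.059,0.054,0,0,0, 0,-0.209,0.071,0.06,0,0,0]'; python3 arc.py .015 -.5 0 10
```

```text
clock: 48.75
eef_pos: [0.5056, -0.1613, 0.2904]
tool_rot: [0.735, 0.678, -0.0, -0.0]
ft_force: [-6.6, 6.7, 11.2]
grip_width: 0.0093
grasp_force: 58.4
t 48.8 p [ 0.5056 -0.1613  0.2904] psi 85.36 tilt 0.05 j [-0.31  0.29  0.16  1.44 -0.    1.34] F [-6.6  6.7 11.2] w 0.0093 g 58.4
r 0.2293 guard 0.95 y -0.0001 tilt -0.0
[0.0, -0.017, 0.016, -0.0, 0.0, 0.0]
[0.0, -0.032, 0.033, -0.0, 0.0, 0.0]
[0.0, -0.047, 0.05, -0.0, 0.0, 0.0]
[0.0, -0.061, 0.068, -0.0, 0.0, 0.0]
[0.0, -0.074, 0.087, -0.0, 0.0, 0.0]
[0.0, -0.086, 0.107, -0.0, 0.0, 0.0]
[0.0, -0.097, 0.127, -0.0, 0.0, 0.0]
[0.0, -0.107, 0.147, -0.0, 0.0, 0.0]
[0.0, -0.116, 0.168, -0.0, 0.0, 0.0]
[0.0, -0.124, 0.19, -0.0, 0.0, 0.0]
```

```bash
python3 -m pendant '[0,0,0,0,0,0,0.33, 0,0,0,0,0,0,0.33, 0,0,0,0,0,0,0.33, 0,0,0.01,0,0,0,0.33, 0,0,0.02,0,0,0,0.33, 0,0,0.028,0,0,0,0.33, 0,0,0.028,0,0,0,0, 0,0,0.028,0,0,0,0, 0,0,0.028,0,0,0,0, 0,0,0.028,0,0,0,0]'; python3 -m pendant '[0,0,0,0,0,0,0, 0,0,0,0,0,0,0, 0,0,0,0,0,0,0, 0,0,0,0,0,0,0, 0,0,0,0,0,0,0, 0,0,0,0,0,0,0, 0,0,0,0,0,0,0, 0,0,0,0,0,0,0, 0,0,0,0,0,0,0, 0,0,0,0,0,0,0]'; python3 arc.py .01 -.5 0 10
```

```text
clock: 49.58
eef_pos: [0.5037, -0.1623, 0.2677]
tool_rot: [0.736, 0.677, -0.005, -0.006]
ft_force: [-5.0, -0.5, 0.8]
grip_width: 0.0121
grasp_force: 58.4
clock: 50.42
eef_pos: [0.5037, -0.1623, 0.2677]
tool_rot: [0.736, 0.677, -0.005, -0.006]
ft_force: [-4.5, 0.8, 0.2]
grip_width: 0.0119
grasp_force: 58.4
t 50.4 p [ 0.5037 -0.1623  0.2677] psi 85.29 tilt 0.91 j [-0.31  0.31  0.12  1.4  -0.    1.34] F [-4.5  0.8  0.2] w 0.0119 g 58.4
r 0.218 guard 0.889 y -0.0013 tilt -0.9
[-0.0, -0.015, 0.016, -0.001, 0.0, -0.0]
[-0.0, -0.028, 0.033, -0.001, 0.0, -0.0]
[-0.0, -0.041, 0.051, -0.002, 0.0, -0.0]
[-0.0, -0.053, 0.069, -0.002, 0.0, -0.0]
[-0.0, -0.064, 0.088, -0.003, 0.0, -0.0]
[-0.0, -0.074, 0.107, -0.003, 0.0, -0.0]
[-0.0, -0.083, 0.127, -0.004, 0.0, -0.0]
[-0.0, -0.091, 0.147, -0.004, 0.0, -0.0]
[-0.0, -0.098, 0.168, -0.005, 0.0, -0.0]
[-0.0, -0.104, 0.189, -0.005, 0.0, -0.0]
```

```bash
python3 -m pendant '[0,-0.015,0.016,0,0,0,0, 0,-0.028,0.033,0,0,0,0, 0,-0.041,0.051,0,0,0,0, 0,-0.053,0.069,0,0,0,0, 0,-0.064,0.088,0,0,0,0, 0,-0.074,0.107,0,0,0,0, 0,-0.083,0.127,0,0,0,0, 0,-0.091,0.147,0,0,0,0, 0,-0.098,0.168,0,0,0,0, 0,-0.104,0.189,0,0,0,0]'; python3 arc.py .01 -.4 0 10
```

```text
clock: 51.25
eef_pos: [0.449, -0.1576, 0.174]
tool_rot: [0.736, 0.677, -0.006, -0.007]
ft_force: [-10.9, 0.2, 7.3]
grip_width: 0.012
grasp_force: 63.6
t 51.2 p [ 0.449  -0.1576  0.174 ] psi 85.27 tilt 1.03 j [-0.33  0.26 -0.19  1.14 -0.    1.32] F [-10.9   0.2   7.3] w 0.012 g 63.6
r 0.2193 guard 0.387 y -0.001 tilt -1.0
[-0.0, -0.004, 0.017, -0.001, -0.0, -0.0]
[-0.0, -0.007, 0.034, -0.001, -0.0, -0.0]
[-0.0, -0.01, 0.052, -0.002, -0.0, -0.0]
[-0.0, -0.012, 0.069, -0.002, -0.0, -0.0]
[-0.0, -0.013, 0.087, -0.003, -0.0, -0.0]
[-0.0, -0.014, 0.104, -0.003, -0.0, -0.0]
[-0.0, -0.014, 0.122, -0.004, -0.0, -0.0]
[-0.0, -0.013, 0.139, -0.005, -0.0, -0.0]
[-0.0, -0.011, 0.157, -0.005, -0.0, -0.0]
[-0.0, -0.009, 0.174, -0.006, -0.0, -0.0]
```

```bash
python3 -m pendant '[0,-0.006,0.017,0,0,0,0, 0,-0.01,0.034,0,0,0,0, 0,-0.013,0.052,0,0,0,0, 0,-0.015,0.069,0,0,0,0, 0,-0.017,0.087,0,0,0,0, 0,-0.018,0.104,0,0,0,0, 0,-0.018,0.122,0,0,0,0, 0,-0.018,0.139,0,0,0,0, 0,-0.017,0.157,0,0,0,0, 0,-0.015,0.17,0,0,0,0]'; python3 -m pendant '[0,0,0,0,0,0,0, 0,0,0,0,0,0,0, 0,0,0.004,0,0,0,0, 0,0,0.008,0,0,0,0, 0,0,0.008,0,0,0,0, 0,0,0.008,0,0,0,0, 0,0,0.008,0,0,0,0, 0,0,0.008,0,0,0,0, 0,0,0.008,0,0,0,0, 0,0,0.008,0,0,0,0]'; python3 arc.py .01 -.02 0 1
```

```text
clock: 52.08
eef_pos: [0.44, -0.1568, 0.0877]
tool_rot: [0.736, 0.677, -0.007, -0.008]
ft_force: [-10.0, 0.1, 2.4]
grip_width: 0.0124
grasp_force: 67.0
clock: 52.92
eef_pos: [0.4403, -0.1569, 0.0839]
tool_rot: [0.736, 0.677, -0.006, -0.007]
ft_force: [-8.4, -0.2, -0.4]
grip_width: 0.0119
grasp_force: 66.8
t 52.9 p [ 0.4403 -0.1569  0.0839] psi 85.26 tilt 1.12 j [-0.34  0.34 -0.34  0.91 -0.    1.31] F [-8.4 -0.2 -0.4] w 0.0119 g 66.8
r 0.2225 guard 6.257 y -0.0009 tilt -1.1
[0.0, 0.001, 0.009, -0.006, -0.0, -0.0]
```

```bash
python3 -m pendant '[0,0,0.003,0,0,0,0, 0,0,0.006,0,0,0,0, 0,0,0.009,0,0,0,0, 0,0,0.012,0,0,0,0, 0,0,0.014,0,0,0,0, 0,0,0.014,0,0,0,0, 0,0,0.014,0,0,0,0, 0,0,0.014,0,0,0,0, 0,0,0.014,0,0,0,0, 0,0,0.014,0,0,0,0]'
python3 - <<'E'
from st import *
show()
p,K,T=cam('side'); b=np.load('x.npy') if 0 else None
E
```

```text
clock: 53.75
eef_pos: [0.4407, -0.1569, 0.0802]
tool_rot: [0.736, 0.677, -0.006, -0.006]
ft_force: [-12.6, 3.0, 24.0]
grip_width: 0.0122
grasp_force: 70.0
t 53.8 p [ 0.4407 -0.1569  0.0802] psi 85.28 tilt 1.0 j [-0.34  0.35 -0.35  0.89 -0.    1.31] F [-12.6   3.   24. ] w 0.0122 g 70.0
```

```bash
python3 -m pendant '[0,0,0,0,0,0,0.35, 0,0,0,0,0,0,0.35, 0,0,0,0,0,0,0.35, 0,0,0,0,0,0,0.35, 0,0,-0.03,0,0,0,0.35, 0,0,-0.08,0,0,0,0.35, 0,0,-0.14,0,0,0,0.35, 0,0,-0.2,0,0,0,0.35, 0,0,-0.26,0,0,0,0.35, 0,-0.05,-0.3,0,0,0,0.35]'; python3 -m pendant '[0.05,-0.05,0,0,0,-0.04,0.7, 0.1,-0.1,0,0,0,-0.08,0.7, 0.15,-0.15,0,0,0,-0.12,0.7, 0.2,-0.2,0,0,0,-0.16,0.7, 0.25,-0.2,0,0,0,-0.2,0.7, 0.3,-0.2,0,0,0,-0.24,0.7, 0.3,-0.2,0,0,0,-0.28,0.7, 0.3,-0.2,0,0,0,-0.32,0.7, 0.3,-0.2,0,0,0,-0.36,0.7, 0.3,-0.2,0,0,0,-0.4,0.7]'
python3 - <<'E'
from st import *
show()
p,K,T=cam('top'); ref=cv2.imread('pics/top0.png')[...,::-1]
for n,im in(('ref',ref),('now',p)):
    r=[]
    for c in (310,340,380,395):
        g=im[130:215,c].min(1).astype(int); r.append([130+i for i in range(85) if g[i]>225])
    print(n,r)
    a=im[185:225,410:440].astype(int); m=(a.min(2)>150); ys,xs=np.nonzero(m); print('sleeve px',xs.mean()+410,ys.mean()+185,xs.min()+410,xs.max()+410,ys.min()+185,ys.max()+185,len(xs))
    save('s_%s.png'%n,im[185:235,400:450])
E
```

```text
clock: 54.63
eef_pos: [0.4257, -0.1566, 0.2319]
tool_rot: [0.735, 0.678, -0.002, -0.0]
ft_force: [1.4, -0.5, 0.2]
grip_width: 0.03
grasp_force: 0.0
clock: 55.47
eef_pos: [0.3341, 0.0024, 0.2299]
tool_rot: [0.196, 0.981, -0.001, -0.005]
ft_force: [-0.3, 0.9, 0.4]
grip_width: 0.0598
grasp_force: 0.0
t 55.5 p [0.3341 0.0024 0.2299] psi 157.35 tilt 0.56 j [ 0.01 -0.07 -0.41  1.24  0.    0.4 ] F [-0.3  0.9  0.4] w 0.0598 g 0.0
ref [[134, 135, 136, 137, 138, 139, 191, 192, 193, 194, 195], [137, 138, 139, 140, 141, 193, 194, 195, 196, 197], [139, 140, 141, 142, 143, 144, 196, 197, 198, 199, 200], [140, 141, 142, 143, 144, 145, 197, 198, 199, 200, 201]]
sleeve px 419.44274809160305 201.72519083969465 412 430 185 224 393
now [[134, 135, 136, 137, 138, 139, 191, 192, 193, 194, 195], [137, 138, 139, 140, 141, 193, 194, 195, 196, 197], [140, 141, 142, 143, 144, 196, 197, 198, 199, 200], [140, 141, 142, 143, 144, 145, 197, 198, 199, 200, 201]]
sleeve px 419.3941798941799 201.76984126984127 412 430 185 224 378
```

Run:
```python
from st import *
C={n:cam(n) for n in('top','side')}
for n in C:
    p,K,T=C[n]; k=proj([*W(.055,-.24),.10],K,T).astype(int); print(n,'exp',k)
    g=p[k[1]-16:k[1]+17,k[0]-18:k[0]+19].min(2)
    print(k[0]-18,k[1]-16)
    for r in g: print(''.join('#' if x<30 else '+' if x<70 else '.' if x<160 else 'O' for x in r))
p,K,T=C['top']
for z in(.056,.065,.074): print(z,(onz(280+577/4-.4,100+416/4-.4,z,K,T)[:2]-O)@np.array([X,Y]).T)
for z in (.06,.07,.08,.09,.1,.11): print(z,proj([*W(.055,-.24),z],K,T).round(1),proj([*W(.055,-.24),z],*C['side'][1:]).round(1))
print(rel([*W(-.083,-.24),.18],down(175.35)))
```

```text
top exp [429 158]
411 142
++...........OOO.....................
+++++++++++++OOO.....................
+++++++++++++OOO.....................
++..........+OOO.....................
++...........OOO.++..................
++..OOOOOO...OOO.++..................
++..OOOOOOOO.OOO..+..................
++...OOOOOOO.OOO.++..................
....+.OOOOOO.O...+++++++.............
.....OOOOOO...++++++++++++...........
.....OOO.OO.++++++++++++++...........
....OOOO.O.++++++++++++++++..........
....OOOOO.+++++++++++++++++..........
....OO.O.+++++++++++++.+++++.........
....OOOO.++++++++++++.OO+++..........
....OO...++++++++++++.OOO.+..........
......O.+++++++++++++++OOO.+.........
...OO.O.+..+++++++++++++.OO+.........
....O......++++++++++++++..++........
....O..O.+..++++++++++++++.++++......
....O..O....++++++++++++++..+++......
....O...O.+++++++++++++++..++++......
........OO..+.++++++++.....++++......
...O....OOO.+.+...+.+......++++......
..OO....OOOO.+...O.........+++++.....
...O...........+.O.........++++......
.++............+.O........++++.......
++..O..........+.O.......++++........
++........
[... 1100 characters left out ...]
####+..++++..+++++
OOO..OOOOO.......+++.......+...+.+++#
OO.....OOOOOO.....OOOO..+++++...+++++
O........OOOOOO.........++++++++.+##+
...........OOOOOO.......++++++++++++#
..............OOOOO.....#++++++++#++#
................OOOOO...+##++++++++++
..................OOOOO..++#++#++++++
....................OOOO...##++#++++#
......................OOOO..++.++++++
0.056 [-0.0804449  -0.23956534]
0.065 [-0.08209099 -0.23708311]
0.074 [-0.08373708 -0.23460089]
0.06 [425.4 161.8] [323.1 154.6]
0.07 [426.3 160.9] [323.1 152.6]
0.08 [427.2 160.1] [323.  150.6]
0.09 [428.1 159.2] [323.  148.7]
0.1 [429.1 158.3] [323.  146.7]
0.11 [430.  157.4] [323.  144.6]
[-0.536, -0.64, 0.097, -0.001, -0.003, -0.103]
```

Guard edges are pixel-identical to the shut reference. Now the sleeve.

```bash
python3 -m pendant '[-0.05,-0.06,0.01,0,-0.003,-0.103,0.7, -0.1,-0.12,0.02,0,-0.003,-0.103,0.7, -0.15,-0.18,0.03,0,-0.003,-0.103,0.7, -0.2,-0.24,0.04,0,-0.003,-0.103,0.7, -0.25,-0.3,0.05,0,-0.003,-0.103,0.7, -0.31,-0.37,0.06,0,-0.003,-0.103,0.7, -0.37,-0.44,0.07,0,-0.003,-0.103,0.7, -0.43,-0.51,0.08,0,-0.003,-0.103,0.7, -0.49,-0.58,0.09,0,-0.003,-0.103,0.7, -0.539,-0.64,0.097,0,-0.003,-0.103,0.7]'; python3 -m pendant '[0,0,0,0,0,0,0.7, 0,0,0,0,0,0,0.7, 0,0,0,0,0,0,0.7, 0,0,0,0,0,0,0.7, 0,0,0,0,0,0,0.7, 0,0,0,0,0,0,0.7, 0,0,0,0,0,0,0.7, 0,0,0,0,0,0,0.7, 0,0,0,0,0,0,0.7, 0,0,0,0,0,0,0.7]'; python3 -c "
from st import *
show();print(rel([*W(-.081,-.24),.064],down(175.35)))"
```

```text
clock: 56.45
eef_pos: [0.4471, -0.37, 0.1826]
tool_rot: [0.042, 0.999, -0.001, -0.0]
ft_force: [1.5, 0.2, 0.6]
grip_width: 0.0598
grasp_force: 0.0
clock: 57.28
eef_pos: [0.447, -0.3676, 0.1837]
tool_rot: [0.039, 0.999, -0.001, -0.0]
ft_force: [-0.6, 0.8, -0.4]
grip_width: 0.06
grasp_force: 0.0
t 57.3 p [ 0.447  -0.3676  0.1837] psi 175.49 tilt 0.13 j [-0.69  0.43  0.09  1.22 -0.   -0.61] F [-0.6  0.8 -0.4] w 0.06 g 0.0
[-0.022, -0.059, 0.24, -0.001, -0.0, 0.001]
```

```bash
python3 -m pendant '[-0.022,-0.059,0.02,0,0,0.001,0.7, -0.022,-0.059,0.03,0,0,0.001,0.7, -0.022,-0.059,0.06,0,0,0.001,0.7, -0.022,-0.059,0.09,0,0,0.001,0.7, -0.022,-0.059,0.12,0,0,0.001,0.7, -0.022,-0.059,0.15,0,0,0.001,0.7, -0.022,-0.059,0.18,0,0,0.001,0.7, -0.022,-0.059,0.21,0,0,0.001,0.7, -0.022,-0.059,0.23,0,0,0.001,0.7, -0.022,-0.059,0.24,0,0,0.001,0.7]'; python3 -m pendant '[0,0,0,0,0,0,0.7, 0,0,0,0,0,0,0, 0,0,0,0,0,0,0, 0,0,0,0,0,0,0, 0,0,0,0,0,0,0, 0,0,0,0,0,0,0, 0,0,0,0,0,0,0, 0,0,0,0,0,0,0, 0,0,0,0,0,0,0, 0,0,0,0,0,0,0]'; python3 -c "
from st import *
show();p=bot.get_obs()['eef_pos'][:2];print((p-O)@X,(p-O)@Y)"
```

```text
clock: 58.12
eef_pos: [0.4546, -0.3975, 0.0616]
tool_rot: [0.041, 0.999, -0.0, -0.001]
ft_force: [-0.4, 1.4, -0.1]
grip_width: 0.0598
grasp_force: 0.0
clock: 58.95
eef_pos: [0.4559, -0.3986, 0.065]
tool_rot: [0.041, 0.999, -0.001, 0.001]
ft_force: [-2.2, 0.8, 6.4]
grip_width: 0.0343
grasp_force: 72.1
t 59.0 p [ 0.4559 -0.3986  0.065 ] psi 175.26 tilt 0.18 j [-0.72  0.58  0.01  0.99 -0.   -0.63] F [-2.2  0.8  6.4] w 0.0343 g 72.1
-0.08083291267355985 -0.240675068531436
```

```bash
python3 -m pendant '[-0.01,0,0,0,0,0,0, -0.02,0,0,0,0,0,0, -0.03,0,0,0,0,0,0, -0.04,0,0,0,0,0,0, -0.05,0,0,0,0,0,0, -0.06,0,0,0,0,0,0, -0.07,0,0,0,0,0,0, -0.076,0,0,0,0,0,0, -0.08,0,0,0,0,0,0, -0.08,0,0,0,0,0,0]'; python3 -c "
from st import *
show();p=bot.get_obs()['eef_pos'][:2];print((p-O)@X,(p-O)@Y)"
```

```text
clock: 59.78
eef_pos: [0.4847, -0.4011, 0.0648]
tool_rot: [0.043, 0.999, -0.001, -0.011]
ft_force: [-30.1, 3.9, 23.9]
grip_width: 0.0343
grasp_force: 78.8
t 59.8 p [ 0.4847 -0.4011  0.0648] psi 175.02 tilt 1.23 j [-0.69  0.64  0.11  1.05 -0.01 -0.6 ] F [-30.1   3.9  23.9] w 0.0343 g 78.8
-0.0519776053697273 -0.24076304857744302
```

```bash
python3 -m pendant '[0,0,0,0,0,0,0, 0,0,0,0,0,0,0, 0,0,0,0,0,0,0, 0,0,0,0,0,0,0.6, 0,0,0,0,0,0,0.7, 0,0,0,0,0,0,0.7, 0,0,0,0,0,0,0.7, 0,0,-0.08,0,0,0,0.7, 0,0,-0.16,0,0,0,0.7, 0,0,-0.24,0,0,0,0.7]'; python3 -m pendant '[0.08,0.08,-0.02,0,0,0,0.7, 0.16,0.16,-0.04,0,0,0,0.7, 0.24,0.24,-0.04,0,0,0,0.7, 0.3,0.32,-0.04,0,0,0,0.7, 0.3,0.4,-0.04,0,0,0,0.7, 0.3,0.48,-0.04,0,0,0,0.7, 0.3,0.56,-0.04,0,0,0,0.7, 0.3,0.64,-0.04,0,0,0,0.7, 0.3,0.64,-0.04,0,0,0,0.7, 0.3,0.64,-0.04,0,0,0,0.7]'
python3 - <<'E'
from st import *
show(); p,K,T=cam('top'); ref=cv2.imread('pics/top0.png')[...,::-1]
for im in (ref,p):
    print([ (im[v,421:428].mean(0)).astype(int).tolist() for v in range(176,224,2)])
for x in (-.063,-.099,-.027): print(x,proj([*W(x,-.24),.0745],K,T).round(1))
E
```

```text
clock: 60.62
eef_pos: [0.4958, -0.4009, 0.1841]
tool_rot: [0.041, 0.999, -0.001, -0.001]
ft_force: [0.6, 0.1, 0.2]
grip_width: 0.0599
grasp_force: 0.0
clock: 61.45
eef_pos: [0.3727, -0.0641, 0.2036]
tool_rot: [0.036, 0.999, 0.0, 0.001]
ft_force: [-0.5, -0.2, 0.2]
grip_width: 0.0598
grasp_force: 0.0
t 61.5 p [ 0.3727 -0.0641  0.2036] psi 175.91 tilt 0.1 j [-0.17  0.03 -0.38  1.16  0.   -0.1 ] F [-0.5 -0.2  0.2] w 0.0598 g 0.0
[[237, 206, 125], [237, 206, 126], [237, 207, 125], [238, 207, 125], [240, 208, 127], [221, 205, 185], [239, 207, 122], [238, 206, 124], [238, 207, 124], [238, 206, 122], [237, 204, 113], [243, 236, 228], [250, 247, 248], [249, 248, 247], [249, 247, 247], [250, 248, 248], [247, 246, 248], [208, 171, 100], [221, 190, 116], [163, 148, 119], [166, 151, 121], [226, 198, 114], [187, 166, 143], [180, 176, 173]]
[[233, 200, 119], [234, 201, 121], [233, 200, 119], [234, 202, 120], [236, 202, 121], [214, 197, 175], [245, 227, 189], [236, 232, 234], [248, 245, 245], [247, 245, 245], [248, 245, 245], [248, 246, 246], [208, 189, 172], [232, 199, 114], [231, 197, 115], [230, 196, 115], [226, 192, 113], [229, 197, 114], [216, 183, 110], [156, 141, 113], [160, 144, 115], [223, 193, 109], [178, 158, 135], [172, 169, 165]]
-0.063 [425.8 197.1]
-0.099 [425.5 208.5]
-0.027 [426.1 185.8]
```

Run:
```python
from st import *
p,K,T=cam('top'); ref=cv2.imread('pics/top0.png')[...,::-1]
for im in (ref,p): print([int(im[v,421:428,2].mean()) for v in range(182,214)])
ps,K2,T2=cam('side'); rs=cv2.imread('pics/side0.png')[...,::-1]
for x in (-.081,-.045): print(proj([*W(x,-.24),.056],K2,T2).round(1))
a,b=proj([*W(-.13,-.24),.074],K2,T2),proj([*W(0,-.24),.074],K2,T2)
for im in (rs,ps):
    pr=[cv2.getRectSubPix(im[...,2].copy(),(1,1),tuple(map(float,a+(b-a)*t)))[0,0] for t in np.linspace(0,1,53)]; print(pr)
```

```text
[125, 124, 127, 186, 185, 114, 122, 123, 124, 123, 124, 121, 122, 120, 113, 168, 228, 245, 248, 247, 247, 247, 247, 247, 248, 245, 248, 220, 100, 118, 116, 117]
[120, 119, 122, 178, 176, 96, 189, 226, 233, 247, 245, 245, 244, 244, 245, 245, 246, 237, 172, 101, 113, 114, 115, 116, 116, 116, 112, 109, 114, 113, 110, 111]
[352.8 163.9]
[344.8 161.6]
[np.uint8(72), np.uint8(73), np.uint8(75), np.uint8(89), np.uint8(95), np.uint8(81), np.uint8(75), np.uint8(74), np.uint8(77), np.uint8(81), np.uint8(79), np.uint8(91), np.uint8(146), np.uint8(175), np.uint8(182), np.uint8(186), np.uint8(186), np.uint8(177), np.uint8(174), np.uint8(177), np.uint8(185), np.uint8(187), np.uint8(183), np.uint8(168), np.uint8(163), np.uint8(165), np.uint8(135), np.uint8(97), np.uint8(80), np.uint8(72), np.uint8(72), np.uint8(70), np.uint8(66), np.uint8(70), np.uint8(76), np.uint8(76), np.uint8(73), np.uint8(73), np.uint8(71), np.uint8(67), np.uint8(73), np.uint8(79), np.uint8(76), np.uint8(72), np.uint8(67), np.uint8(67), np.uint8(70), np.uint8(71), np.uint8(71), np.uint8(73), np.uint8(76), np.uint8(74), np.uint8(74)]
[np.uint8(74), np.uint8(74), np.uint8(72), np.uint8(85), np.uint8(92), np.uint8(79), np.uint8(72), np.uint8(72), np.uint8(72), np.uint8(73), np.uint8(73), np.uint8(71), np.uint8(66), np.uint8(54), np.uint8(35), np.uint8(23), np.uint8(16), np.uint8(19), np.uint8(21), np.uint8(22), np.uint8(25), np.uint8(26), np.uint8(27), np.uint8(26), np.uint8(29), np.uint8(31), np.uint8(35), np.uint8(38), np.uint8(38), np.uint8(42), np.uint8(47), np.uint8(57), np.uint8(76), np.uint8(81), np.uint8(72), np.uint8(89), np.uint8(98), np.uint8(83), np.uint8(74), np.uint8(71), np.uint8(72), np.uint8(71), np.uint8(70), np.uint8(70), np.uint8(72), np.uint8(71), np.uint8(67), np.uint8(62), np.uint8(49), np.uint8(42), np.uint8(37), np.uint8(37), np.uint8(37)]
```

```bash
python3 -c "
from st import *
show();print(rel([*W(-.0875,-.24),.16],down(175.35)))"
```

```text
t 61.6 p [ 0.3732 -0.0697  0.2034] psi 175.45 tilt 0.17 j [-0.18  0.04 -0.38  1.15 -0.   -0.1 ] F [ 0.3 -0.1 -0.5] w 0.0597 g 0.0
[-0.204, -0.641, 0.089, -0.001, 0.0, 0.001]
```

```bash
python3 -m pendant '[-0.02,-0.07,0,0,0,0,0.35, -0.04,-0.14,0.01,0,0,0,0.35, -0.065,-0.21,0.02,0,0,0,0.35, -0.09,-0.28,0.03,0,0,0,0.35, -0.11,-0.35,0.04,0,0,0,0.35, -0.135,-0.42,0.05,0,0,0,0.35, -0.16,-0.49,0.06,0,0,0,0.35, -0.18,-0.56,0.07,0,0,0,0.35, -0.195,-0.61,0.08,0,0,0,0.35, -0.204,-0.641,0.089,0,0,0,0.35]'; python3 -c "
from st import *
show();print(rel([*W(-.0875,-.24),.064],down(175.35)))"
```

```text
clock: 62.43
eef_pos: [0.4464, -0.4037, 0.1578]
tool_rot: [0.044, 0.999, -0.002, -0.0]
ft_force: [0.5, -0.7, 0.1]
grip_width: 0.0299
grasp_force: 0.0
t 62.4 p [ 0.4464 -0.4037  0.1578] psi 174.94 tilt 0.19 j [-0.73  0.5   0.12  1.19 -0.   -0.65] F [ 0.5 -0.7  0.1] w 0.0299 g 0.0
[-0.005, 0.014, 0.188, -0.001, 0.0, -0.002]
```

```bash
python3 -m pendant '[0,0,0.02,0,0,0,0.35, 0,0,0.04,0,0,0,0.35, 0,0,0.04,0,0,0,0.35, 0,0,0.04,0,0,0,0.35, 0,0,0.04,0,0,0,0.35, 0,0,0.04,0,0,0,0.35, 0,0,0.04,0,0,0,0.35, 0,0,0.04,0,0,0,0.35, 0,0,0.04,0,0,0,0.35, 0,0,0.04,0,0,0,0.35]'; python3 -c "
from st import *
show();print(rel([*W(-.0875,-.24),.064],down(175.35)))"
```

```text
clock: 63.27
eef_pos: [0.4477, -0.3978, 0.1394]
tool_rot: [0.041, 0.999, -0.001, -0.0]
ft_force: [0.4, -0.2, -0.7]
grip_width: 0.0299
grasp_force: 0.0
t 63.3 p [ 0.4477 -0.3978  0.1394] psi 175.31 tilt 0.14 j [-0.73  0.5   0.08  1.15 -0.   -0.64] F [ 0.4 -0.2 -0.7] w 0.0299 g 0.0
[-0.003, 0.001, 0.151, -0.001, -0.0, -0.0]
```

```bash
python3 -m pendant '[-0.003,0,0.02,0,0,0,0.35, -0.003,0,0.04,0,0,0,0.35, -0.003,0,0.06,0,0,0,0.35, -0.003,0,0.08,0,0,0,0.35, -0.003,0,0.1,0,0,0,0.35, -0.003,0,0.12,0,0,0,0.35, -0.003,0,0.135,0,0,0,0.35, -0.003,0,0.148,0,0,0,0.35, -0.003,0,0.148,0,0,0,0.35, -0.003,0,0.148,0,0,0,0.35]'; python3 -c "
from st import *
show();p=bot.get_obs()['eef_pos'][:2];print((p-O)@X,(p-O)@Y)"; python3 -m pendant '[-0.005,0,0,0,0,0,0.35, -0.01,0,0,0,0,0,0.35, -0.015,0,0,0,0,0,0.35, -0.02,0,0,0,0,0,0.35, -0.025,0,0,0,0,0,0.35, -0.028,0,0,0,0,0,0.35, -0.028,0,0,0,0,0,0.35, -0.028,0,0,0,0,0,0.35, -0.028,0,0,0,0,0,0.35, -0.028,0,0,0,0,0,0.35]';python3 -c "
from st import *
show();p=bot.get_obs()['eef_pos'][:2];print((p-O)@X,(p-O)@Y)"
```

```text
clock: 64.1
eef_pos: [0.4488, -0.3981, 0.0645]
tool_rot: [0.041, 0.999, -0.001, -0.001]
ft_force: [-0.2, 0.1, 0.2]
grip_width: 0.0298
grasp_force: 0.0
t 64.1 p [ 0.4488 -0.3981  0.0645] psi 175.29 tilt 0.11 j [-0.72  0.58 -0.01  0.99 -0.   -0.64] F [-0.2  0.1  0.2] w 0.0298 g 0.0
-0.08796815356609779 -0.24074903624394323
clock: 64.93
eef_pos: [0.4526, -0.3987, 0.0654]
tool_rot: [0.043, 0.999, -0.001, -0.01]
ft_force: [-27.8, 2.6, 16.8]
grip_width: 0.0297
grasp_force: 14.0
t 64.9 p [ 0.4526 -0.3987  0.0654] psi 175.02 tilt 1.19 j [-0.72  0.59  0.02  1.02 -0.01 -0.63] F [-27.8   2.6  16.8] w 0.0297 g 14.0
-0.08414831553982936 -0.2410398255318226
```

```bash
python3 -m pendant '[0.012,0,0,0,0,0,0.35, 0.024,0,0,0,0,0,0.35, 0.024,0,0,0,0,0,0.35, 0.024,0,-0.06,0,0,0,0.35, 0.024,0,-0.12,0,0,0,0.5, 0.024,0,-0.18,0,0,0,0.7, 0.024,0,-0.24,0,0,0,0.7, 0.08,0.06,-0.26,0,0,0,0.7, 0.14,0.14,-0.28,0,0,0,0.7, 0.2,0.22,-0.28,0,0,0,0.7]'; python3 -m pendant '[0,0.08,0,0,0,0,0.7, 0,0.16,0,0,0,0,0.7, 0,0.24,0,0,0,0,0.7, 0,0.32,0,0,0,0,0.7, 0,0.4,0,0,0,0,0.7, 0,0.4,0,0,0,0,0.7, 0,0.4,0,0,0,0,0.7, 0,0.4,0,0,0,0,0.7, 0,0.4,0,0,0,0,0.7, 0,0.4,0,0,0,0,0.7]'
python3 - <<'E'
from st import *
show(); p,K,T=cam('top'); ref=cv2.imread('pics/top0.png')[...,::-1]
for im in (ref,p): print([int(im[v,421:428,2].mean()) for v in range(182,220)])
ps,K2,T2=cam('side'); rs=cv2.imread('pics/side0.png')[...,::-1]
for im in(rs,ps):
  g=im[150:178,328:372]; print()
  for r in g[::1]: print(''.join('O' if x[2]>130 else 'y' if int(x[0])-int(x[2])>60 else '#' if x.max()<45 else '.' for x in r))
E
```

```text
clock: 65.77
eef_pos: [0.3836, -0.2968, 0.2066]
tool_rot: [0.041, 0.999, -0.003, 0.002]
ft_force: [-0.1, 0.7, 0.4]
grip_width: 0.0594
grasp_force: 0.0
clock: 66.6
eef_pos: [0.3987, -0.0985, 0.204]
tool_rot: [0.042, 0.999, -0.001, -0.0]
ft_force: [-0.4, -0.2, 0.5]
grip_width: 0.06
grasp_force: 0.0
t 66.6 p [ 0.3987 -0.0985  0.204 ] psi 175.15 tilt 0.13 j [-0.24  0.1  -0.31  1.16 -0.   -0.16] F [-0.4 -0.2  0.5] w 0.06 g 0.0
[125, 124, 127, 186, 185, 114, 122, 123, 124, 123, 124, 121, 122, 120, 113, 168, 228, 245, 248, 247, 247, 247, 247, 247, 248, 245, 248, 220, 100, 118, 116, 117, 119, 119, 121, 118, 114, 105]
[119, 117, 120, 177, 175, 95, 188, 225, 233, 247, 245, 244, 244, 244, 244, 245, 246, 236, 170, 100, 112, 114, 110, 105, 106, 107, 102, 99, 106, 104, 100, 95, 96, 96, 99, 101, 102, 91]

.OO........................O.O..............
.#........................OO................
######....................O.................
...##.......................................
............................................
yyy.........................................
yyyyyyy.....................
[... 1522 characters left out ...]
####.yyyy................
OOOOO.###############.#.yyyyyyy.............
.OOOO.###############.#yyyyyyyyyyy..........
OO.OO.#################.yyyyyyyy..yyyy......
OOOO.##################.yyyyyyy###.yy.......
OOOO.##..##############.....yyy####y.OOOO...
OOOOO#...##############.###....###.y...OOO..
OOOOO#...#####.#######.........###.y........
..OO....##############........######........
........##############.........#####........
.##....##############..........#######......
.#....#############............######.......
.#....##.....######............#####..##....
.##..###.....######...........#####...#####.
.##.################..........#####..#####..
.###.###############...........####.#######.
```

```bash
cat > knob.py <<'E'
from st import *
def knob(zt=.113):
    for n in('top','side'):
        p,K,T=cam(n); c=proj([*W(.055,-.24),zt],K,T).astype(int)
        P=[]
        for v in range(c[1]-14,c[1]+15):
            for u in range(c[0]-14,c[0]+15):
                q=(onz(u,v,zt,K,T)[:2]-O)@np.array([X,Y]).T-[.055,-.24]; P.append((*q,p[v,u].min(),u,v))
        P=np.array(P); r=np.hypot(P[:,0],P[:,1])
        dk=P[(r<.03)&(P[:,2]<60)]; print(n,'dark centre',dk[:,:2].mean(0).round(4),dk[:,:2].min(0).round(4),dk[:,:2].max(0).round(4))
        m=(r<.021)&(P[:,2]>95); b=P[m]; 
        for x in b: print('  r%.0f ang%.0f I%d px%d,%d'%(1e3*np.hypot(x[0],x[1]),np.degrees(np.arctan2(-x[1],-x[0])),x[2],x[3],x[4]),end=';')
        print()
if __name__=='__main__': knob()
E
python3 knob.py; python3 -c "
from st import *
print(rel([*W(.055,-.24),.20],down(205.35)))"
```

```text
top dark centre [0.0001 0.0042] [-0.0227 -0.0267] [0.0255 0.0286]
  r11 ang132 I103 px433,155;  r6 ang127 I114 px432,156;  r9 ang116 I232 px433,156;  r12 ang111 I159 px434,156;  r5 ang97 I100 px432,157;  r8 ang96 I220 px433,157;  r11 ang96 I228 px434,157;  r14 ang95 I182 px435,157;  r11 ang80 I173 px434,158;  r14 ang83 I227 px435,158;  r17 ang85 I231 px436,158;  r20 ang86 I125 px437,158;  r15 ang71 I143 px435,159;  r18 ang75 I252 px436,159;  r19 ang65 I127 px436,160;
side dark centre [-0.0019  0.0017] [-0.0291 -0.0269] [0.0251 0.0287]

[-0.437, -0.587, 0.008, -0.001, -0.0, -0.168]
```

Pointer is about 58° short (counter-clockwise) of the long mark, so the knob needs ~58° clockwise. Move over the knob.

```bash
python3 -m pendant '[-0.04,-0.06,0,0,0,-0.168,0.7, -0.09,-0.12,0,0,0,-0.168,0.7, -0.13,-0.18,0,0,0,-0.168,0.7, -0.18,-0.24,0,0,0,-0.168,0.7, -0.22,-0.3,0,0,0,-0.168,0.7, -0.27,-0.36,0,0,0,-0.168,0.7, -0.31,-0.42,0,0,0,-0.168,0.7, -0.36,-0.48,0,0,0,-0.168,0.7, -0.4,-0.54,0.004,0,0,-0.168,0.7, -0.437,-0.587,0.008,0,0,-0.168,0.7]'; python3 -m pendant '[0,0,0,0,0,0,0.7, 0,0,0,0,0,0,0.7, 0,0,0,0,0,0,0.7, 0,0,0,0,0,0,0.7, 0,0,0,0,0,0,0.7, 0,0,0,0,0,0,0.7, 0,0,0,0,0,0,0.7, 0,0,0,0,0,0,0.7, 0,0,0,0,0,0,0.7, 0,0,0,0,0,0,0.7]';python3 -c "
from st import *
show();print(rel([*W(.055,-.24),.112],down(205.35)))"
```

```text
clock: 67.63
eef_pos: [0.5921, -0.411, 0.1995]
tool_rot: [-0.22, 0.976, -0.001, -0.001]
ft_force: [0.9, -0.6, 0.9]
grip_width: 0.0597
grasp_force: 0.0
clock: 68.47
eef_pos: [0.5921, -0.4075, 0.2006]
tool_rot: [-0.221, 0.975, -0.001, -0.0]
ft_force: [-0.4, -0.3, 0.1]
grip_width: 0.0595
grasp_force: 0.0
t 68.5 p [ 0.5921 -0.4075  0.2006] psi -154.46 tilt 0.12 j [-0.6   0.73  0.63  1.48 -0.   -1.05] F [-0.4 -0.3  0.1] w 0.0595 g 0.0
[0.002, -0.002, 0.177, -0.001, -0.0, 0.001]
```

```bash
python3 -m pendant '[0,0,0.03,0,0,0,0.7, 0,0,0.06,0,0,0,0.7, 0,0,0.08,0,0,0,0.7, 0.002,-0.002,0.1,0,0,0,0.7, 0.002,-0.002,0.12,0,0,0,0.7, 0.002,-0.002,0.135,0,0,0,0.7, 0.002,-0.002,0.15,0,0,0,0.7, 0.002,-0.002,0.16,0,0,0,0.7, 0.002,-0.002,0.17,0,0,0,0.7, 0.002,-0.002,0.175,0,0,0,0.7]'; python3 -m pendant '[0,0,0,0,0,0,0.7, 0,0,0,0,0,0,0.7, 0,0,0,0,0,0,0, 0,0,0,0,0,0,0, 0,0,0,0,0,0,0, 0,0,0,0,0,0,0, 0,0,0,0,0,0,0, 0,0,0,0,0,0,0, 0,0,0,0,0,0,0, 0,0,0,0,0,0,0]';python3 -c "
from st import *
show();p=bot.get_obs()['eef_pos'][:2];print((p-O)@X,(p-O)@Y)"
```

```text
clock: 69.3
eef_pos: [0.5915, -0.4091, 0.1122]
tool_rot: [-0.221, 0.975, -0.001, -0.001]
ft_force: [0.1, -0.2, -0.4]
grip_width: 0.0597
grasp_force: 0.0
clock: 70.13
eef_pos: [0.5922, -0.41, 0.114]
tool_rot: [-0.221, 0.975, -0.002, 0.0]
ft_force: [1.3, -2.5, 6.0]
grip_width: 0.0408
grasp_force: 61.2
t 70.1 p [ 0.5922 -0.41    0.114 ] psi -154.48 tilt 0.24 j [-0.6   0.76  0.48  1.28 -0.   -1.05] F [ 1.3 -2.5  6. ] w 0.0408 g 61.2
0.05589069762596549 -0.24097305163343194
```

```bash
python3 -m pendant '[0,0,0,0,0,0.032,0, 0,0,0,0,0,0.064,0, 0,0,0,0,0,0.096,0, 0,0,0,0,0,0.128,0, 0,0,0,0,0,0.16,0, 0,0,0,0,0,0.192,0, 0,0,0,0,0,0.224,0, 0,0,0,0,0,0.256,0, 0,0,0,0,0,0.288,0, 0,0,0,0,0,0.32,0]'; python3 -m pendant '[0,0,0,0,0,0,0, 0,0,0,0,0,0,0, 0,0,0,0,0,0,0, 0,0,0,0,0,0,0, 0,0,0,0,0,0,0.4, 0,0,0,0,0,0,0.7, 0,0,0,0,0,0,0.7, 0,0,0,0,0,0,0.7, 0,0,-0.05,0,0,0,0.7, 0,0,-0.1,0,0,0,0.7]';python3 -c "
from st import *
show()"; python3 -m pendant '[0.06,0.06,-0.03,0,0,0,0.7, 0.1,0.13,-0.06,0,0,0,0.7, 0.1,0.2,-0.06,0,0,0,0.7, 0.1,0.27,-0.06,0,0,0,0.7, 0.1,0.34,-0.06,0,0,0,0.7, 0.1,0.41,-0.06,0,0,0,0.7, 0.1,0.48,-0.06,0,0,0,0.7, 0.1,0.48,-0.06,0,0,0,0.7, 0.1,0.48,-0.06,0,0,0,0.7, 0.1,0.48,-0.06,0,0,0,0.7]'; python3 knob.py
python3 - <<'E'
from st import *
show()
p,K,T=cam('top')
for v in range(146,176): print(v,' '.join('%3d'%x for x in p[v,416:444].min(1)))
E
```

```text
clock: 70.97
eef_pos: [0.5921, -0.4105, 0.1139]
tool_rot: [0.279, 0.96, -0.002, 0.001]
ft_force: [1.9, -5.0, 4.7]
grip_width: 0.0406
grasp_force: 61.5
clock: 71.8
eef_pos: [0.5897, -0.4071, 0.1593]
tool_rot: [0.276, 0.961, 0.001, -0.004]
ft_force: [0.7, -0.6, 1.1]
grip_width: 0.0598
grasp_force: 0.0
t 71.8 p [ 0.5897 -0.4071  0.1593] psi 147.99 tilt 0.5 j [-0.6   0.74  0.56  1.39 -0.   -0.05] F [ 0.7 -0.6  1.1] w 0.0598 g 0.0
clock: 72.63
eef_pos: [0.6761, -0.1785, 0.1912]
tool_rot: [0.276, 0.961, -0.001, -0.001]
ft_force: [-0.1, -0.1, -0.1]
grip_width: 0.0598
grasp_force: 0.0
top dark centre [0.0012 0.0025] [-0.0284 -0.0267] [0.0293 0.0286]
  r2 ang102 I119 px431,157;  r5 ang97 I106 px432,157;  r3 ang38 I113 px431,158;  r6 ang64 I101 px432,158;  r6 ang21 I201 px431,159;  r8 ang43 I133 px432,159;  r9 ang14 I255 px431,160;  r10 ang31 I162 px432,160;  r12 ang11 I215 px431,161;  r13 ang24 I127 px432,161;  r16 ang9 I120 px431,162;
side dark centre [-0.0006  0.0019] [-0.0282 -0.0281] [0.0251 0.0287]
  r19 ang76 I144 px326,142;
t 72.7 p [ 0.6758 -0.18    0.1918] psi 147.87 tilt 0.16 j [-0.
[... 2847 characters left out ...]
  99
170  95  98  97 100  99  78  60  55  59  57  35  72  97  67  77  72  53  49  53  50  51  53  47  70  95 106  95 101
171  91  88  92  92  94  77  58  58  59  59  36  80 101  65  56  54  54  53  54  55  51  50  69  98 102 102 101  99
172  82  81  81  80  83  70  56  57  62  55  33  63  70  54  54  55  54  53  55  54  48  72  99  99  97 101  97  95
173  79  77  79  77  78  68  56  56  60  58  53  41  41  44  51  55  56  54  55  53  47  95 101  98  95  93  94  94
174  80  76  77  78  74  69  58  56  59  62  59  56  55  58  53  58  54  56  56  53  47  93  99 102 100  97  98  97
175  81  76  80  80  76  65  53  59  62  62  63  57  57  59  55  58  56  53  54  53  46  92 106 105  99 101 102  98
```

Run:
```python
from st import *
p,K,T=cam('top'); ref=cv2.imread('pics/top0.png')[...,::-1]
def fit(im,u0,u1,v0,v1,z,b=45,byrow=True):
    g=im[v0:v1,u0:u1].min(2).astype(float)-b; g[g<12]=0
    pts=[]
    if byrow:
        for i,r in enumerate(g):
            if r.sum()>30: pts.append((u0+(r*np.arange(u1-u0)).sum()/r.sum(),v0+i))
    else:
        for j,c in enumerate(g.T):
            if c.sum()>30: pts.append((u0+j,v0+(c*np.arange(v1-v0)).sum()/c.sum()))
    q=np.array([(onz(u,v,z,K,T)[:2]-O)@np.array([X,Y]).T-[.055,-.24] for u,v in pts])
    d=np.linalg.svd(q-q.mean(0))[2][0]; d*=np.sign((q[-1]-q[0])@d)
    print(np.round(pts,1).tolist(),(q.mean(0)*1e3).round(1),'ang from front to right',np.degrees(np.arctan2(-d[1],-d[0])).round(1))
fit(p,429,434,156,161,.115); fit(p,429,434,156,163,.115)
fit(ref,431,440,153,162,.115,60,False); fit(ref,432,437,153,162,.115,60,False)
fit(p,427,430,166,172,.075,55)
```

```text
[[431.5, 156.0], [431.6, 157.0], [431.6, 158.0], [431.4, 159.0], [431.3, 160.0]] [-3.2 -3. ] ang from front to right -2.1
[[431.5, 156.0], [431.6, 157.0], [431.6, 158.0], [431.4, 159.0], [431.3, 160.0], [431.0, 161.0], [430.5, 162.0]] [-6.4 -2.4] ang from front to right -7.9
[[432.0, 156.5], [433.0, 156.3], [434.0, 157.0], [435.0, 157.9], [436.0, 158.6], [437.0, 159.2], [438.0, 154.3], [439.0, 155.7]] [  1.  -15.2] ang from front to right 106.5
[[432.0, 156.5], [433.0, 156.3], [434.0, 157.0], [435.0, 157.9], [436.0, 158.6]] [ -0.4 -10.6] ang from front to right 60.7
[[428.0, 166.0], [428.0, 167.0], [428.0, 168.0], [428.3, 169.0], [427.7, 170.0], [427.7, 171.0]] [-25.8  -4.4] ang from front to right -2.4
```

```bash
python3 -m pendant '[0.08,0.08,0,0,0,0,0.7, 0.16,0.16,0,0,0,0,0.7, 0.24,0.24,0,0,0,0,0.7, 0.32,0.32,0,0,0,0,0.7, 0.4,0.4,0,0,0,0,0.7, 0.4,0.4,0,0,0,0,0.7, 0.4,0.4,0,0,0,0,0.7, 0.4,0.4,0,0,0,0,0.7, 0.4,0.4,0,0,0,0,0.7, 0.4,0.4,0,0,0,0,0.7]'
python3 - <<'E'
from st import *
show(); p,K,T=cam('top'); ref=cv2.imread('pics/top0.png')[...,::-1]
for v in range(153,168): print(v,' '.join('%3d'%x for x in ref[v,424:440].min(1)),'|',' '.join('%3d'%x for x in p[v,424:440].min(1)))
save('kn.png',p)
E
```

```text
clock: 73.67
eef_pos: [0.6135, 0.0956, 0.1921]
tool_rot: [0.277, 0.961, -0.001, 0.0]
ft_force: [-0.6, -0.7, 0.6]
grip_width: 0.0599
grasp_force: 0.0
t 73.7 p [0.6135 0.0956 0.1921] psi 147.88 tilt 0.14 j [ 0.16  0.51  0.24  1.3  -0.    0.72] F [-0.6 -0.7  0.6] w 0.0599 g 0.0
153  47  58  57  59  57  54  56  55  54  53  53  48  49  56 110 119 |  39  41  44  44  44  47  39  41  47  45  42  45  40  49  88  97
154  50  55  57  58  57  53  54  57  50  48  51  55  50  50  90 115 |  39  40  45  45  46  45  45  40  40  42  42  44  41  35  74  94
155  50  58  60  56  55  58  55  50  68 110  61  40  49  46  67 110 |  37  47  43  44  46  44  41  36  38  39  43  43  42  38  50  88
156  51  58  60  60  60  59  54  47 117 242 171  55  39  43  74 112 |  34  47  45  45  44  44  26 168 112  42  39  41  41  35  63  89
157  50  62  59  60  59  61  56  50 110 228 235 187 100  44  78 113 |  39  50  45  45  46  39  27 247 165  45  39  45  38  35  67  92
158  50  57  57  60  56  59  58  55  42  57 182 234 239 131  67 110 |  36  50  48  45  48  38  42 238 156  43  39  43  42  40  77  96
159  50  53  56  61 
[... 485 characters left out ...]
60  31  35  43  43  82  59  49
163  51  50  50  47  46  48  48  46  41  52  47  49 105 102  72  61 |  38  40  33  34  36  58  80  70  38  36  40  38  64  76  57  53
164  82  65  55  48  40  39  39  46  43  82 114  85 131 103  66  58 |  60  46  56  42  29  43  36  32  22  42  88  71  88  77  57  52
165  76  69  80  78 108  68 102  75 105  96 147 121 106  96  70  65 |  62  53  78  67  89  51  84  56  85  62 118  98  89  72  52  48
166  56  74  80 110 197 112 139  84 145 122 112 105 130 106  69  65 |  42  60  61  87 163  88 111  68 122 100  92  87 110  72  47  52
167  81  79  48 112 222 119 111  95 126 132 102  97 126  81  63  62 |  65  66  34  89 189  97  89  74  97 111  84  75 104  68  53  47
```

Pointer now runs straight to the front (column ≈431, rows 156–161), parallel to the long mark. Regrip and pull up.

```bash
python3 -m pendant '[-0.08,-0.08,0,0,0,0,0.7, -0.16,-0.16,0,0,0,0,0.7, -0.24,-0.24,0,0,0,0,0.7, -0.32,-0.32,0,0,0,0,0.7, -0.4,-0.4,0,0,0,0,0.7, -0.4,-0.46,0,0,0,0,0.7, -0.42,-0.54,0,0,0,0,0.7, -0.45,-0.62,0,0,0,0,0.7, -0.48,-0.7,0,0,0,0,0.7, -0.49,-0.78,0,0,0,0,0.7]'; python3 -c "
from st import *
show();print(rel([.592,-.4103,.19],down(147.9)))"
```

```text
clock: 74.55
eef_pos: [0.6279, -0.3163, 0.1922]
tool_rot: [0.278, 0.961, -0.001, 0.0]
ft_force: [0.5, 0.5, 0.1]
grip_width: 0.0595
grasp_force: 0.0
t 74.5 p [ 0.6279 -0.3163  0.1922] psi 147.73 tilt 0.13 j [-0.47  0.69  0.55  1.42 -0.    0.1 ] F [0.5 0.5 0.1] w 0.0595 g 0.0
[-0.04, -0.197, 0.005, -0.001, 0.0, -0.001]
```

```bash
python3 -m pendant '[-0.02,-0.08,0,0,0,0,0.7, -0.04,-0.16,0,0,0,0,0.7, -0.04,-0.19,0,0,0,0,0.7, -0.04,-0.19,0,0,0,0,0.7, -0.04,-0.19,0,0,0,0,0.7, -0.04,-0.19,0,0,0,0,0.7, -0.04,-0.19,0,0,0,0,0.7, -0.04,-0.19,0,0,0,0,0.7, -0.04,-0.19,0,0,0,0,0.7, -0.04,-0.19,0,0,0,0,0.7]'; python3 -c "
from st import *
show();print(rel([.592,-.4103,.112],down(147.9)))"
```

```text
clock: 75.38
eef_pos: [0.5965, -0.4015, 0.193]
tool_rot: [0.275, 0.961, -0.001, 0.0]
ft_force: [-1.1, -0.0, -0.5]
grip_width: 0.0599
grasp_force: 0.0
t 75.4 p [ 0.5965 -0.4015  0.193 ] psi 148.04 tilt 0.12 j [-0.59  0.73  0.62  1.46 -0.   -0.03] F [-1.1 -0.  -0.5] w 0.0599 g 0.0
[-0.002, -0.019, 0.162, -0.001, 0.0, 0.001]
```

```bash
python3 -m pendant '[-0.002,-0.019,0.01,0,0,0,0.7, -0.002,-0.019,0.04,0,0,0,0.7, -0.002,-0.019,0.07,0,0,0,0.7, -0.002,-0.019,0.1,0,0,0,0.7, -0.002,-0.019,0.12,0,0,0,0.7, -0.002,-0.019,0.14,0,0,0,0.7, -0.002,-0.019,0.15,0,0,0,0.7, -0.002,-0.019,0.16,0,0,0,0.7, -0.002,-0.019,0.16,0,0,0,0.7, -0.002,-0.019,0.16,0,0,0,0.7]'; python3 -m pendant '[0,0,0,0,0,0,0, 0,0,0,0,0,0,0, 0,0,0,0,0,0,0, 0,0,0,0,0,0,0, 0,0,0,0,0,0,0, 0,0,0,0,0,0,0, 0,0,0,0,0,0,0, 0,0,0,0,0,0,0, 0,0,0,0,0,0,0, 0,0,0,0,0,0,0]'; python3 -m pendant '[0,0,-0.004,0,0,0,0, 0,0,-0.008,0,0,0,0, 0,0,-0.012,0,0,0,0, 0,0,-0.016,0,0,0,0, 0,0,-0.02,0,0,0,0, 0,0,-0.024,0,0,0,0, 0,0,-0.028,0,0,0,0, 0,0,-0.032,0,0,0,0, 0,0,-0.034,0,0,0,0, 0,0,-0.034,0,0,0,0]'; python3 -c "
from st import *
show()"
```

```text
clock: 76.22
eef_pos: [0.5917, -0.4116, 0.1131]
tool_rot: [0.276, 0.961, -0.001, 0.0]
ft_force: [-0.1, 0.9, 0.6]
grip_width: 0.0596
grasp_force: 0.0
clock: 77.05
eef_pos: [0.5925, -0.4111, 0.1143]
tool_rot: [0.276, 0.961, -0.001, 0.001]
ft_force: [1.0, 3.5, 6.0]
grip_width: 0.0407
grasp_force: 61.2
clock: 77.88
eef_pos: [0.5924, -0.4111, 0.1266]
tool_rot: [0.276, 0.961, -0.0, -0.0]
ft_force: [6.6, -0.4, -9.8]
grip_width: 0.0407
grasp_force: 63.6
t 77.9 p [ 0.5924 -0.4111  0.1266] psi 147.97 tilt 0.05 j [-0.61  0.76  0.51  1.32 -0.   -0.05] F [ 6.6 -0.4 -9.8] w 0.0407 g 63.6
```

```bash
python3 -m pendant '[0,0,-0.002,0,0,0,0, 0,0,-0.004,0,0,0,0, 0,0,-0.006,0,0,0,0, 0,0,-0.008,0,0,0,0, 0,0,-0.008,0,0,0,0, 0,0,-0.008,0,0,0,0, 0,0,-0.008,0,0,0,0, 0,0,-0.008,0,0,0,0, 0,0,-0.008,0,0,0,0, 0,0,-0.008,0,0,0,0]'; python3 -c "
from st import *
show()"; python3 -m pendant '[0,0,0.004,0,0,0,0, 0,0,0.004,0,0,0,0.3, 0,0,0.004,0,0,0,0.6, 0,0,0.004,0,0,0,0.7, 0,0,0.004,0,0,0,0.7, 0,0,0.004,0,0,0,0.7, 0,0,-0.05,0,0,0,0.7, 0,0,-0.1,0,0,0,0.7, 0,0,-0.15,0,0,0,0.7, 0,0,-0.18,0,0,0,0.7]'; python3 -m pendant '[0.06,0.08,0,0,0,0,0.7, 0.1,0.16,0,0,0,0,0.7, 0.15,0.24,0,0,0,0,0.7, 0.2,0.32,0,0,0,0,0.7, 0.25,0.4,0,0,0,0,0.7, 0.3,0.48,0,0,0,0,0.7, 0.35,0.56,0,0,0,0,0.7, 0.4,0.64,0,0,0,0,0.7, 0.45,0.72,0,0,0,0,0.7, 0.45,0.8,0,0,0,0,0.7]'
python3 - <<'E'
from st import *
show(); p,K,T=cam('top'); ref=cv2.imread('pics/kn.png')[...,::-1]
for v in range(149,168): print(v,' '.join('%3d'%x for x in ref[v,424:440].min(1)),'|',' '.join('%3d'%x for x in p[v,424:440].min(1)))
print([int(p[v,421:428,2].mean()) for v in range(182,214)])
save('fin.png',p)
E
```

```text
clock: 78.72
eef_pos: [0.5923, -0.411, 0.1267]
tool_rot: [0.276, 0.961, 0.0, -0.002]
ft_force: [11.3, -3.0, -21.8]
grip_width: 0.0407
grasp_force: 63.8
t 78.7 p [ 0.5923 -0.411   0.1267] psi 147.97 tilt 0.2 j [-0.61  0.76  0.51  1.32 -0.   -0.05] F [ 11.3  -3.  -21.8] w 0.0407 g 63.8
clock: 79.55
eef_pos: [0.592, -0.4122, 0.2284]
tool_rot: [0.276, 0.961, -0.002, 0.002]
ft_force: [0.8, 0.5, 0.8]
grip_width: 0.0595
grasp_force: 0.0
clock: 80.38
eef_pos: [0.6008, 0.0054, 0.2247]
tool_rot: [0.276, 0.961, -0.001, 0.0]
ft_force: [1.5, -0.1, -0.4]
grip_width: 0.06
grasp_force: 0.0
t 80.4 p [0.6008 0.0054 0.2247] psi 147.9 tilt 0.15 j [ 0.01  0.46  0.23  1.35 -0.    0.57] F [ 1.5 -0.1 -0.4] w 0.06 g 0.0
149 174 197 183 102  59  51  62  63  62  74  81  92 100  97  91  93 | 177 198 185 107  47  41  44  39  40  41  39  47  57  76  95 100
150 148 134 110  66  47  43  38  42  35  36  50  66  88  98  96  95 | 153 135 113  69  39  41  42  46  42  41  43  43  37  45  76  96
151  70  44  31  34  43  41  41  41  44  40  40  36  57  82  94  92 |  69  49  23  37  42  44  43  43  43  45  43  45  43  37  
[... 1598 characters left out ...]
  68  79  56  50
164  60  46  56  42  29  43  36  32  22  42  88  71  88  77  57  52 |  62  50  60  49  31  27  28  32  28  44  91  70  88  77  50  52
165  62  53  78  67  89  51  84  56  85  62 118  98  89  72  52  48 |  60  53  76  71  88  58  87  56  88  58 119 101  87  71  53  53
166  42  60  61  87 163  88 111  68 122 100  92  87 110  72  47  52 |  41  60  65  85 166  91 114  66 122  98  94  88 109  75  51  54
167  65  66  34  89 189  97  89  74  97 111  84  75 104  68  53  47 |  64  61  35  90 190 102  92  76 102 110  86  79 101  66  52  52
[103, 101, 104, 156, 153, 81, 166, 202, 213, 236, 233, 233, 232, 233, 232, 234, 234, 215, 148, 86, 96, 98, 98, 99, 98, 100, 95, 95, 98, 96, 95, 94]
```

```bash
python3 -c "
from h import *
p=cam('top')[0]; ref=cv2.imread('pics/top0.png')[...,::-1]
for im in(ref,p): print([[130+i for i in range(85) if im[130+i,c].min()>215] for c in (310,380)])
print(bot.job_done())"
```

```text
[[133, 134, 135, 136, 137, 138, 139, 150, 151, 152, 153, 154, 155, 183, 184, 185, 186, 187, 188, 191, 192, 193, 194, 195], [139, 140, 141, 142, 143, 144, 155, 159, 188, 189, 191, 192, 193, 196, 197, 198, 199, 200]]
[[134, 135, 136, 137, 138, 139, 191, 192, 193, 194, 195], []]
the job is handed in; nothing more can be done
None
```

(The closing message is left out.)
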